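Set the distance bar that fills the stop fixture

TASK

A distance bar that is too short has been left lying in front of the stop fixture: first put it in the grey tray. Then find the bar that just fills the fixture between its cheeks and passes under its cover, and push it fully home under the cover, flat against the back stop. Leave the other bars and the rest of the bench's things where they are.

Things in the scene. Friction and masses are not known exactly. Their poses are not given: they have to be found in the camera images.
- stop_fixture: Fixed low stop fixture of dark steel with a bright cover plate: an open-fronted pocket standing on the bench (no floor), 115 mm wide between its cheeks. Origin on the bench, middle of the inner face of the back stop; own -x points out of the mouth, y across it, z up. Cover plate from x=-22 to +14 mm, its underside 31 mm above the bench, top 37, bolt heads 41.
- mouth (a point): Middle of the fixture's mouth on the bench, 52 mm in front of the back stop (fixture x=-52 mm). From here flared lead-ins narrow from about 133 to 115 mm, reached at x=-34; the fixture is 152 mm wide over their outsides. A 26 mm bar that is home stands out 4 mm in front of the cover.
- bar_short: Plain ground steel distance bar (too short), left in front of the fixture's mouth, 90 mm long (own x axis), 26 mm wide (y) and 26 high (z), lying flat. Origin in the middle of its underside.
- bar_right: Plain ground steel distance bar that fits the fixture, 110 mm long (own x axis), 26 mm wide (y) and 26 high (z), lying flat. Origin in the middle of its underside.
- bar_long: Plain ground steel distance bar (too long), 130 mm long (own x axis), 26 mm wide (y) and 26 high (z), lying flat. Origin in the middle of its underside.
- bar_thick: Plain ground steel distance bar (too thick for the cover), 110 mm long (own x axis), 34 mm wide (y) and 34 high (z), lying flat. Origin in the middle of its underside.
- tray: Fixed grey open tray, 160 (x) x 122 (y) x 22 mm high outside, walls and floor about 4 mm; it stands on a wooden board, its origin (middle of its underside) 50.5 mm above the bench. Two thumb screws stand in its two corners at +x.
- surface_plate: Fixed dark cast plate on a grey foot, 196 (x) x 174 (y) mm, its flat top 70 mm above the bench, left of the fixture; three bars lie on it side by side, in any order, with at least 30 mm between them. Origin in the middle of its underside.
- oiler: Red pump oil can, body 64 mm round, 178 mm high with its bent spout, standing; origin under it.
- boss: Grey bored boss, 66 mm round, 54 high; origin under it.
- thumb_screw_b: Another such thumb screw, in the other corner of the tray.
- thumb_screw: Steel thumb screw, 30 mm head, 29 high, in a corner of the tray; origin under it.

How it is judged (in metres and radians):
On the way:
1. the short bar lies in the tray, let go (x of bar_short in the frame of tray between -0.075 and 0.075 m and y of bar_short in the frame of tray between -0.058 and 0.058 m and z of bar_short in the frame of tray between 0 and 0.035 m and linear speed of bar_short below 0.03 m/s and contact force between the fingers and bar_short below 0.1 N), for 0.2 s.
At the end, for the whole second after the job is handed in: The 110 x 26 mm bar is home in the fixture: back face within 3.5 mm of the back stop, square to it within 0.05 rad, flat on the bench, at rest; the short bar lies in the tray (x of bar_short in the frame of tray between -0.075 and 0.075 m and y of bar_short in the frame of tray between -0.058 and 0.058 m and z of bar_short in the frame of tray between 0 and 0.035 m and linear speed of bar_short below 0.03 m/s and x of bar_right in the frame of stop_fixture between -0.0165 and -0.01 m and y of bar_right in the frame of stop_fixture between -0.005 and 0.005 m and z of bar_right in the frame of stop_fixture below 0.004 m and angle between the x axis of bar_right and the y axis of stop_fixture, either way round below 0.05 rad and linear speed of bar_right below 0.01 m/s); the robot touches nothing.
It fails at once if the long or the thick bar was moved more than 25 mm (distance of any of bar_long, bar_thick from where it was at the start of the episode above 0.025 m).
It fails at once if another thing of the bench was moved more than 25 mm (distance of any of oiler, boss, thumb_screw_b, thumb_screw from where it was at the start of the episode above 0.025 m).
It also fails if it takes over 61 s, if anything falls off the work surface, if the arm or the gripper's body presses on something with over 40 N, if the wrist force passes 120 N, or if a joint passes its speed limit or range.

ROBOT

A 6-joint arm with a two-finger parallel gripper is mounted at the origin on a cart in front of the work surface, level with it; the furniture and walls round the work are solid. World frame = base frame: x ahead of the robot, y to its left, z up, the work surface at z = 0. Lengths are in m, angles in degrees, forces in N, time in s.
With the tool pointing down it reaches from about 0.275 to 0.825 m from the base axis. Payload 4.9 kg.
Tool frame: the origin (TCP) lies at the very end of the fingers, on their centre line; the grasp point (between the pads) lies 19 mm behind it; z points along the fingers, x is the direction in which the jaws open and shut, and the axes are right-handed (so a half turn about z gives the same grasp; the last joint's range is limited). The gripper opens to 85 mm and grips with 20 to 120 N. Pads are 22 mm wide; open, the fingers measure 114 mm over their backs; the gripper's body (76 mm by 85 mm) begins 54 mm behind the grasp point. The pads swing forward as they close: fully open they stand 13 mm farther back than shut.
Start: joints at [-70.886, 18.69, -11.035, 60.275, 0, 82.311], TCP at [0.248, -0.491, 0.231] pointing down, gripper open.
Joint ranges: [-152.03, 152.03], [-55.5, 102.48], [-74.3, 77.21], [-110.64, 120.58], [-84.22, 78.4], [-180, 180]. Speed limits (degrees/s): [147.25, 147.25, 180, 180, 180, 180].

INTERFACE

Orientations are given as [roll, pitch, yaw] about the fixed x, y, z axes, in that order (R = Rz(yaw) Ry(pitch) Rx(roll)).
In Python, from rig import observe, read_camera, camera_model, sign_off gives the robot as it stands.
- The arm moves only by the tool move_arm, never from a script. Its argument "commands" is a list of rows, each a list of 4 numbers: the shift along the tool's x, y, z each as a share of 30 mm, from -1 to 1, then the turn about the tool's z as a share of 90 degrees, from -1 to 1. In form: [[x, y, z, yaw], ...]. A call has 1 to 12 rows; each row shifts and turns the pose as measured when the row begins, along the tool's axes as they then stand; what a row does not reach is not made up. A row lasts 1/8 s, in which the tool goes at most 62.5 mm and 10.7 degrees, less where a joint would pass 70% of its speed; a pose out of reach is approached as far as the arm can. A call with a number of a shift or a turn outside -1 to 1 is refused whole. A call with a gripper value outside its range is refused whole. "claw" is the gripper command: -1 is fully open, 1 is shut, values between are in proportion, set as the call begins (left out, the last holds). The fingers move at their own pace and stop on an object; "grip_force" is the grip in N (left out, the last holds). Time passes only in rows, so rows that do not move let the fingers close. It gives the time, the measured TCP pose, the force and the opening at its end, in the units of the state.
- observe(): the state, without advancing time (a new reading comes with each control period).
- read_camera(name): name is "side" or "top"; returns the picture (384x512x3 uint8, red, green, blue); there is no depth.
- camera_model(name): a dict with "fx", "fy", "cx", "cy" (pixels), "rvec" (rotation vector, rad) and "tvec" (3), from world to camera coordinates, as OpenCV has them. Camera axes: x right, y down, z forward; pixel columns grow to the right and rows downward; lengths in m; the calibration is good to about 2 mm. A picture is of the moment at which its call begins. camera_model takes no time and is no camera call.
- sign_off(): hands the job in, once; it reports no verdict.
The state is a dict: "time_s": time; "joint_positions": joint angles; "dq": joint speeds; "effort": joint torques, N m; "tcp_pos": TCP position; "orientation": TCP orientation; "force": force on the tool from outside, world axes, zero at the start; "torque": the same for the moment, N m; "gripper_width": finger opening in m.
Only numpy, scipy, OpenCV 4.12 (cv2) and the standard library are available. Lean on these libraries where they do the work, as an engineer would, in place of code of your own. Each camera call takes 0.05 s, during which the arm holds its last target.

## Working session

There is one attempt and no reset: what is moved stays moved. The work goes in short steps, Python scripts to look and compute and a tool call to move; the robot and the scene stay as the last step left them, time stands still between calls to the robot, and variables do not carry over. Pictures are saved under pics/ and viewed, and the job is handed in when it is done.

Besides the shell and the picture viewer there is one more tool, called after ">>>" in YAML: its name, and indented under it one key for each argument. move_arm: Moves the arm, as the interface text tells. Shift numbers are shares of 30 mm and turn numbers shares of 90 degrees, none past 1 either way. Its arguments: {"type":"object","properties":{"commands":{"type":"array"},"claw":{"type":"number"},"grip_force":{"type":"number"}},"required":["commands"]}

```bash
mkdir -p pics; ls
python3 - <<'E'
from rig import *
import cv2
print(observe())
for n in("side","top"):
    m=camera_model(n);print(n,m)
    im=read_camera(n);cv2.imwrite(f"pics/{n}0.png",im[:,:,::-1])
E
```

```text
pics
{'time_s': 0.0, 'joint_positions': array([-7.08882842e+01,  1.87319532e+01, -1.10936419e+01,  6.02756175e+01,
        1.44272092e-03,  8.23096247e+01]), 'dq': array([-0.03506289,  0.01068788, -0.10133503,  0.06322861,  0.11297666,
        0.02335682]), 'effort': array([ 4.53233242e-04, -4.43401587e+01,  2.62438560e+01,  1.55208888e-02,
       -6.21979575e-05, -1.25434835e-05]), 'tcp_pos': array([ 0.24780728, -0.49033457,  0.23049316]), 'orientation': array([-1.79985026e+02,  1.00109108e-01, -6.31978971e+01]), 'force': array([-0.21350555,  0.2067432 , -0.27201514]), 'torque': array([ 0.00291692,  0.00337852, -0.04587784]), 'gripper_width': 0.0851301718014118}
side {'fx': 409.18889396083006, 'fy': 409.18889396083006, 'cx': 260.5885316959404, 'cy': 190.3858282088186, 'rvec': array([ 2.18745288, -0.07433732,  0.06513176]), 'tvec': array([-0.54604304, -0.01000658,  1.35203048])}
top {'fx': 423.87050136214106, 'fy': 423.87050136214106, 'cx': 256.6638333287777, 'cy': 186.6645218008004, 'rvec': array([ 2.17551813, -2.12303299,  0.13153467]), 'tvec': array([-0.15081461,  0.54894478,  1.17664012])}
```

View pics/side0.png

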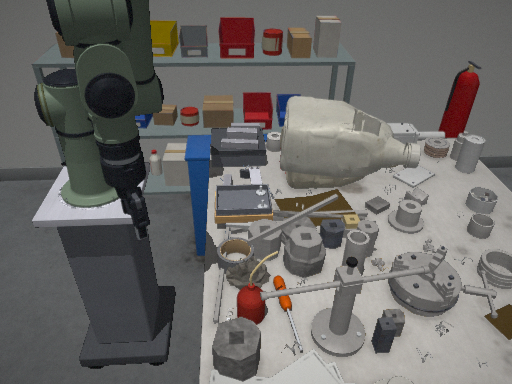

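View pics/top0.png

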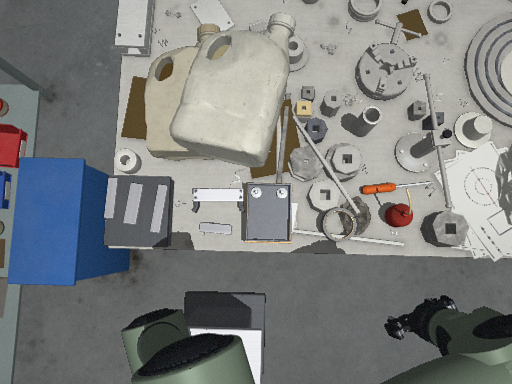

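The top view shows the surface plate with three bars at about (138,210), the fixture at (218,195), the short bar at (215,228) and the tray at (268,212). I'll zoom in on both views.

Run:
```python
import cv2
a=cv2.imread("pics/top0.png")[165:260,95:305]
cv2.imwrite("pics/top0z.png",cv2.resize(a,None,fx=3.8,fy=3.8,interpolation=cv2.INTER_CUBIC))
a=cv2.imread("pics/side0.png")[115:230,195:305]
cv2.imwrite("pics/side0z.png",cv2.resize(a,None,fx=5,fy=5,interpolation=cv2.INTER_CUBIC))
```

```text
(no output)
```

View pics/top0z.png

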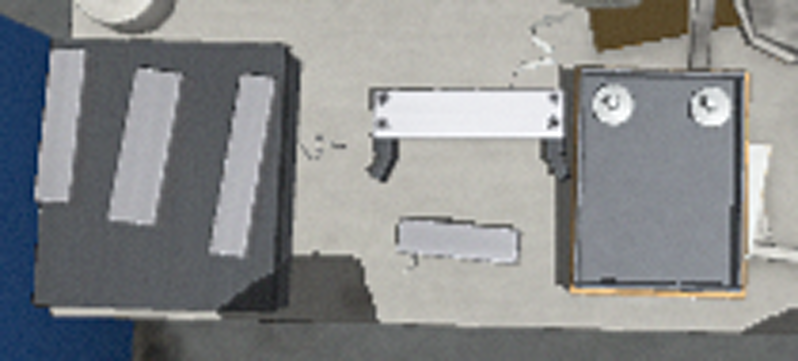

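View pics/side0z.png

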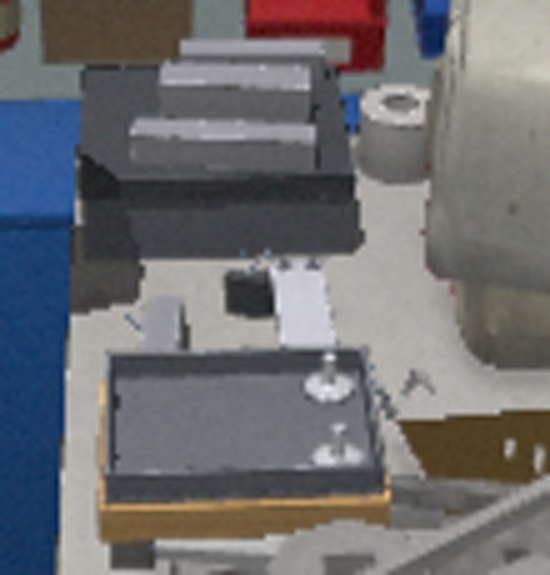

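The plate's bars in the top zoom: leftmost (60,125) narrow and shorter, middle (145,145) wide (thick), right (243,165) narrow and long. So leftmost looks like the right one. Next I'll measure them.

```bash
cat > h.py <<'E'
import numpy as np,cv2
from rig import *
def RT(n):
    m=camera_model(n);R,_=cv2.Rodrigues(m["rvec"]);return m,R,np.array(m["tvec"]).ravel()
def ray(n,uv):
    m,R,t=RT(n);d=R.T@np.array([(uv[0]-m["cx"])/m["fx"],(uv[1]-m["cy"])/m["fy"],1.]);return -R.T@t,d
def plane(n,uv,z):
    c,d=ray(n,uv);return c+d*(z-c[2])/d[2]
def proj(n,p):
    m,R,t=RT(n);q=R@np.array(p)+t;return np.array([m["fx"]*q[0]/q[2]+m["cx"],m["fy"]*q[1]/q[2]+m["cy"]])
def tri(uvt,uvs):
    A=[];b=[]
    for n,uv in(("top",uvt),("side",uvs)):
        c,d=ray(n,uv);d/=np.linalg.norm(d);P=np.eye(3)-np.outer(d,d);A.append(P);b.append(P@c)
    A=np.vstack(A);b=np.hstack(b);x=np.linalg.lstsq(A,b,rcond=None)[0];return x,np.linalg.norm(A@x-b)
def rect(n,mask,off,z):
    "contour points -> plane z -> minAreaRect in mm"
    cs,_=cv2.findContours(mask,cv2.RETR_EXTERNAL,cv2.CHAIN_APPROX_NONE);out=[]
    for c in cs:
        if cv2.contourArea(c)<80:continue
        P=np.array([plane(n,p[0]+off,z)[:2] for p in c],np.float32)*1000
        (x,y),(w,h),a=cv2.minAreaRect(P)
        if w<h:w,h,a=h,w,a+90
        a=(a+90)%180-90
        out.append((x,y,w,h,a,c[:,0].mean(0)+off))
    return out
E
python3 - <<'E'
from h import *
a=cv2.imread("pics/top0.png")
print(camera_model("top")["tvec"]); m,R,t=RT("top");print("campos",-R.T@t); m,R,t=RT("side");print("campos side",-R.T@t)
for (x0,y0,x1,y1,z) in((100,170,172,235,.096),(195,218,236,238,.026),(190,185,246,203,.037)):
    g=cv2.cvtColor(a[y0:y1,x0:x1],cv2.COLOR_BGR2GRAY)
    g4=cv2.resize(g,None,fx=4,fy=4,interpolation=cv2.INTER_CUBIC)
    hsv=a[y0:y1,x0:x1].astype(int); print(g[::6,::6] if z!=.096 else g[30,::2])
E
```

```text
[-0.15081461  0.54894478  1.17664012]
campos [ 0.39412224 -0.15006897  1.23722042]
campos side [ 0.44312329 -1.14625975  0.78484387]
[ 55  48  50 168 171 176 178 180  86  84  86  90  85  85 168 170 172 173
 171 176 115  94  91  92  95  88  91  86 169 178 179 178 193  85  93  47]
[[185 187 184 184 187 188 186]
 [187 185 186 178 144  90 192]
 [190 187 187 190 185 187 104]
 [188 207 185 184 181 183 184]]
[[188 185 183 187 188 186 195 192 188  85]
 [188 124 234 234 235 235 236 236 239  79]
 [186 134 233 233 235 236 237 237 243  78]]
```

Run:
```python
from h import *
a=cv2.imread("pics/top0.png")
def up(x0,y0,x1,y1):return cv2.resize(a[y0:y1,x0:x1],None,fx=4,fy=4,interpolation=cv2.INTER_LINEAR)
def rects(box,f,z):
    i=up(*box).astype(int);m=f(i).astype(np.uint8)*255
    cs,_=cv2.findContours(m,cv2.RETR_EXTERNAL,cv2.CHAIN_APPROX_NONE)
    for c in cs:
        if cv2.contourArea(c)<1200:continue
        uv=(c[:,0]+.5)/4-.5+np.array(box[:2])
        P=np.array([plane("top",p,z)[:2] for p in uv],np.float32)*1000
        (x,y),(w,h),an=cv2.minAreaRect(P)
        if w<h:w,h,an=h,w,an+90
        print(box,np.round([x,y,w,h,(an+90)%180-90],1),"area/",round(cv2.contourArea(P)/(w*h),2),"uv",np.round(uv.mean(0),1), np.round(cv2.boxPoints(cv2.minAreaRect(uv.astype(np.float32))),1).tolist())
rects((104,172,170,238),lambda i:i.min(2)>128,.096)
print("short b-r:",(a[228,195:236,0].astype(int)-a[228,195:236,2]))
rects((195,216,236,240),lambda i:(i[...,0]-i[...,2]>4),.026)
rects((186,182,250,206),lambda i:i.min(2)>212,.037)
b=cv2.imread("pics/top0.png")[180:250,236:300];print(b[30,::3].mean(1).round())
```

```text
(104, 172, 170, 238) [480.1 126.1 130.1  26.8  -6.8] area/ 0.91 uv [158.4 208.3] [[149.39999389648438, 231.10000610351562], [157.6999969482422, 183.5], [167.39999389648438, 185.10000610351562], [159.10000610351562, 232.8000030517578]]
(104, 172, 170, 238) [491.8 196.3 111.2  34.9  -7.2] area/ 0.93 uv [132.7 203.3] [[122.5999984741211, 222.39999389648438], [130.3000030517578, 181.6999969482422], [142.89999389648438, 184.10000610351562], [135.10000610351562, 224.8000030517578]]
(104, 172, 170, 238) [505.5 257.9 110.5  26.6  -2.9] area/ 0.89 uv [110.4 197.7] [[103.0999984741211, 217.3000030517578], [108.0999984741211, 176.60000610351562], [117.80000305175781, 177.8000030517578], [112.9000015258789, 218.39999389648438]]
(104, 172, 170, 238) [572.5 177.8 153.6  11.8 -88.6] area/ 0.74 uv [141.7 173.5] [[113.4000015258789, 171.60000610351562], [169.39999389648438, 171.60000610351562], [169.39999389648438, 175.89999389648438], [113.4000015258789, 175.89999389648438]]
short b-r: [ -9 -10  -6 -10  -5   7   5   4   4   6   6   6   6   8   5   6   5   7
   8   7   5   5   6   8   6   6   7   8   7   5   7   5   7   4   8   9
   3  -8  -6  -8  -7]
(195, 216, 236, 240) [432.3 -22.7  90.7  24.6  85.7] area/ 0.84 uv [214.4 228. ] [[199.1999969482422, 230.8000030517578], [200.10000610351562, 222.10000610351562], [231.60000610351562, 225.1999969482422], [230.8000030517578, 233.89999389648438]]
(186, 182, 250, 206) [526.8 -27.4 138.5  33.  -88.6] area/ 0.9 uv [219.1 195. ] [[193.60000610351562, 188.89999389648438], [242.10000610351562, 188.89999389648438], [242.10000610351562, 200.39999389648438], [193.60000610351562, 200.39999389648438]]
[190. 100. 103.  71. 119. 135. 136. 138. 140. 136. 141. 138. 144. 141.
 139. 139. 142. 151. 164. 239. 212. 176.]
```

Run:
```python
from h import *
a=cv2.imread("pics/side0.png")
cv2.imwrite("pics/sz1.png",cv2.resize(a[118:168,205:275],None,fx=11,fy=11,interpolation=cv2.INTER_CUBIC))
cv2.imwrite("pics/sz2.png",cv2.resize(a[160:225,205:280],None,fx=9,fy=9,interpolation=cv2.INTER_CUBIC))
a=cv2.imread("pics/top0.png")
cv2.imwrite("pics/tz1.png",cv2.resize(a[178:245,184:296],None,fx=7,fy=7,interpolation=cv2.INTER_CUBIC))
```

```text
(no output)
```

View pics/sz1.png

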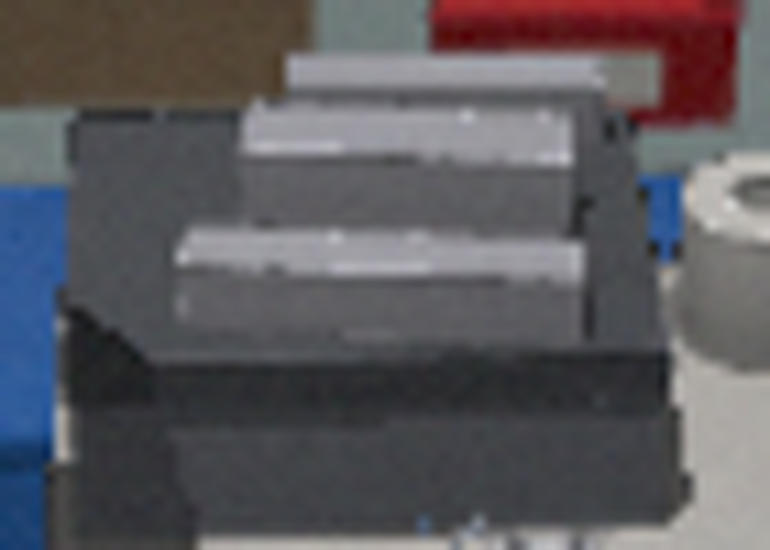

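View pics/sz2.png

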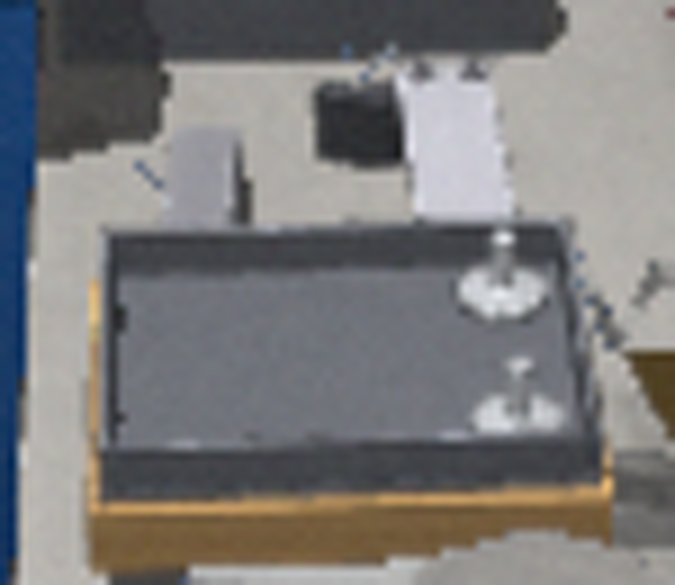

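View pics/tz1.png

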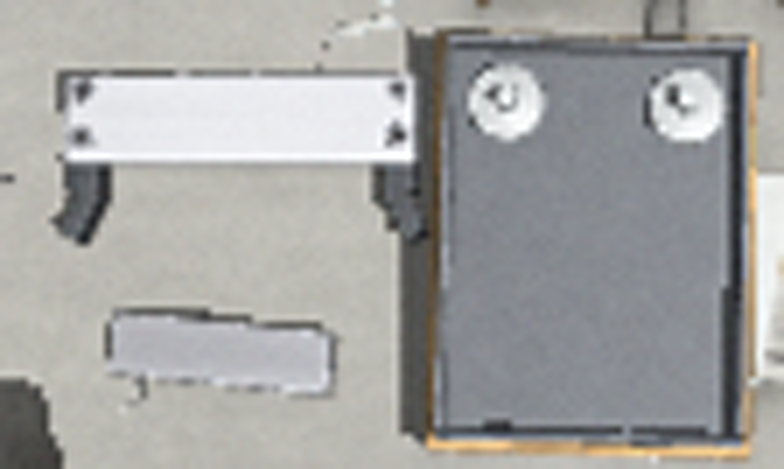

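The zooms show, in side pixels, the top near edge of the far (right) bar at about (230.6,125.7) to (259.5,125.8), the short bar's far end top at about (223.5,174) to (231,174), and the cover's far edge at about (249.5,167.5) to (259,167.5). The tray and its two screws (+x side) are clear too. Triangulating.

Run:
```python
from h import *
T=lambda x,y:((x+.5)/7+184-.5,(y+.5)/7+178-.5)
S2=lambda x,y:((x+.5)/9+205-.5,(y+.5)/9+160-.5)
S1=lambda x,y:((x+.5)/11+205-.5,(y+.5)/11+118-.5)
def p(n,a,b):
    x,r=tri(a,b);print(n,(x*1000).round(1),"res",round(r*1000,1))
p("R near lo",(112.9,218.4),S1(287,90));p("R near hi",(117.8,177.8),S1(605,92))
p("R far lo",(103.1,217.3),S1(287,55));p("R far hi",(108.1,176.6),S1(605,55))
p("thick near lo",(135.1,224.8),S1(242,155));p("thick near hi",(142.9,184.1),S1(573,162))
p("long near lo",(159.1,232.8),S1(178,265));p("long near hi",(167.4,185.1),S1(585,278))
p("short far lo",T(108,372),S2(170,128));p("short far hi",T(112,312),S2(240,130))
p("cover L front",T(66,161),S2(400,78));p("cover L back",T(66,74),S2(490,75))
p("tray L lo rim",T(440,437),S2(107,232));p("tray L hi rim",T(447,38),S2(570,225));p("tray R lo rim",T(742,440),S2(103,450));p("tray R hi rim",T(750,42),S2(605,440))
print("blue",(tri((84,158),(212,137))[0]*1000).round(),(tri((80,283),(187,157))[0]*1000).round(),(tri((84,158),(211,157))[0]*1000).round())
for n,c,z in(("cover",[(66,161),(415,161),(66,74),(415,74)],.037),("flareL",[(75,243),(55,225),(110,165)],.03),("flareR",[(375,165),(418,238)],.03),
  ("tray",[(440,437),(447,38),(742,440),(750,42)],.0725),("screws",[(507,102),(687,104)],.08),("bar short",[(108,372),(112,312),(332,332),(330,392)],.026)):
    for q in c:print(n,q,(plane("top",T(*q),z)*1000).round(1)[:2])
```

```text
R near lo [450.9 248.7  92.3] res 2.6
R near hi [560.7 242.8  92.4] res 0.5
R far lo [452.3 275.4  92.4] res 1.3
R far hi [563.  269.3  93.4] res 0.1
thick near lo [435.1 185.  100.7] res 2.8
thick near hi [544.  169.7 103.7] res 1.2
long near lo [414.8 120.6  95.5] res 1.8
long near hi [543.5 104.9  96.4] res 0.9
short far lo [423.1  23.8  24.7] res 0.5
short far hi [448.4  23.5  23.2] res 0.8
cover L front [509.6  43.7  31.7] res 1.5
cover L back [544.8  45.4  31. ] res 0.6
tray L lo rim [ 401.4 -113.5   72.6] res 1.6
tray L hi rim [ 559.1 -111.8   68.7] res 1.8
tray R lo rim [ 402.2 -231.2   70.9] res 0.2
tray R hi rim [ 559.6 -232.2   69.1] res 0.9
blue [497. 321.  52.] [ 256.  421. -140.] [501. 356. -50.]
cover (66, 161) [508.   42.8]
cover (415, 161) [511.4 -99.1]
cover (66, 74) [543.7  44.4]
cover (415, 74) [547.1 -98.1]
flareL (75, 243) [475.2  38.8]
flareL (55, 225) [482.4  47.3]
flareL (110, 165) [507.5  25.9]
flareR (375, 165) [510.1 -82.5]
flareR (418, 238) [ 480.7 -101. ]
tray (440, 437) [ 400.3 -113.5]
tray (447, 38) [ 557.2 -111.9]
tray (742, 440) [ 402.  -231.1]
tray (750, 42) [ 558.5 -231.9]
screws (507, 102) [ 531.4 -136.4]
screws (687, 104) [ 532.3 -207. ]
bar short (108, 372) [423.4  23.7]
bar short (112, 312) [447.7  23.1]
bar short (332, 332) [441.8 -66.9]
bar short (330, 392) [417.5 -66.9]
```

```bash
cat > plan.py <<'E'
import sys,math,numpy as np
from rig import observe
# plan x y z(mm) yaw step : rows from measured pose
def plan(x,y,z,yaw,step=27,lag=0):
    o=observe();p=o["tcp_pos"]*1000;w=o["orientation"][2];t=np.array([x,y,z],float)
    print("from",p.round(1),"yaw",round(w,1),"w",round(o["gripper_width"]*1000,1),"F",o["force"].round(1),"t",round(o["time_s"],2),"q",o["joint_positions"].round(1))
    dw=(yaw-w+180)%360-180
    d=t-p;n=max(1,math.ceil(np.linalg.norm(d)/step),math.ceil(abs(dw)/10))
    rows=[]
    for i in range(n):
        a=math.radians(w+dw*i/n);s=d/n
        rows.append([round((s[0]*math.cos(a)+s[1]*math.sin(a))/30,2),round((s[0]*math.sin(a)-s[1]*math.cos(a))/30,2),round(-s[2]/30,2),round(-dw/n/90,3)])
    print(n,rows)
if __name__=="__main__":plan(*map(float,sys.argv[1:]))
E
python3 plan.py 432 -22 150 -4
```

```text
from [ 247.8 -490.4  230.6] yaw -63.2 w 85.2 F [-0.3  0.3 -0.4] t 0.1 q [-70.9  18.7 -11.1  60.3   0.   82.3]
19 [[np.float64(-0.59), np.float64(-0.66), np.float64(0.14), np.float64(-0.035)], [np.float64(-0.55), np.float64(-0.69), np.float64(0.14), np.float64(-0.035)], [np.float64(-0.51), np.float64(-0.72), np.float64(0.14), np.float64(-0.035)], [np.float64(-0.47), np.float64(-0.75), np.float64(0.14), np.float64(-0.035)], [np.float64(-0.43), np.float64(-0.77), np.float64(0.14), np.float64(-0.035)], [np.float64(-0.39), np.float64(-0.79), np.float64(0.14), np.float64(-0.035)], [np.float64(-0.35), np.float64(-0.81), np.float64(0.14), np.float64(-0.035)], [np.float64(-0.3), np.float64(-0.83), np.float64(0.14), np.float64(-0.035)], [np.float64(-0.26), np.float64(-0.85), np.float64(0.14), np.float64(-0.035)], [np.float64(-0.21), np.float64(-0.86), np.float64(0.14), np.float64(-0.035)], [np.float64(-0.16), np.float64(-0.87), np.float64(0.14), np.float64(-0.035)], [np.float64(-0.11), np.float64(-0.88), np.float64(0.14), np.float64(-0.035)], [np.float64(-0.07), np.float64(-0.88), np.float64(0.14), np.float64(-0.035)], [np.float64(-0.02), np.float64(-0.88), np.float64(0.14), np.float64(-0.035)], [np.float64(0.03), np.float64(-0.88), np.float64(0.14), np.float64(-0.035)], [np.float64(0.08), np.float64(-0.88), np.float64(0.14), np.float64(-0.035)], [np.float64(0.12), np.float64(-0.87), np.float64(0.14), np.float64(-0.035)], [np.float64(0.17), np.float64(-0.87), np.float64(0.14), np.float64(-0.035)], [np.float64(0.22), np.float64(-0.86), np.float64(0.14), np.float64(-0.035)]]
```

>>> move_arm:
  commands:
    - [-0.6,-0.65,0,-0.035]
    - [-0.55,-0.7,0,-0.035]
    - [-0.5,-0.7,0,-0.035]
    - [-0.45,-0.75,0,-0.035]
    - [-0.4,-0.8,0,-0.035]
    - [-0.4,-0.8,0,-0.035]
    - [-0.35,-0.8,0,-0.035]
    - [-0.3,-0.85,0,-0.035]
    - [-0.25,-0.85,0.1,-0.035]
    - [-0.2,-0.85,0.2,-0.035]
    - [-0.15,-0.85,0.2,-0.035]
    - [-0.1,-0.9,0.2,-0.035]
  claw: -0.3
  grip_force: 60

```text
time_s: 1.6
tcp_pos: [0.3639, -0.1835, 0.2063]
orientation: [-179.7, 0.4, -24.4]
force: [0.7, -0.4, 0.8]
gripper_width: 0.0553
```

```bash
sed -i 's/print(n,rows)/print(n,[[float(v) for v in r] for r in rows])/' plan.py; python3 plan.py 432 -22 120 -4
```

```text
from [ 363.9 -183.5  206.3] yaw -24.4 w 55.3 F [ 0.7 -0.4  0.8] t 1.6 q [-37.3   5.1 -32.4  53.    0.2  77. ]
8 [[-0.02, -0.73, 0.36, -0.028], [0.01, -0.73, 0.36, -0.028], [0.05, -0.73, 0.36, -0.028], [0.08, -0.73, 0.36, -0.028], [0.11, -0.72, 0.36, -0.028], [0.14, -0.72, 0.36, -0.028], [0.17, -0.71, 0.36, -0.028], [0.21, -0.7, 0.36, -0.028]]
```

>>> move_arm:
  commands:
    - [0,-0.73,0.3,-0.028]
    - [0,-0.73,0.35,-0.028]
    - [0.05,-0.73,0.35,-0.028]
    - [0.08,-0.73,0.35,-0.028]
    - [0.1,-0.73,0.35,-0.028]
    - [0.14,-0.72,0.35,-0.028]
    - [0.17,-0.71,0.4,-0.028]
    - [0.2,-0.7,0.4,-0.028]
    - [0,0,0,0]

```text
time_s: 2.72
tcp_pos: [0.4301, -0.0127, 0.1171]
orientation: [-179.5, 0.5, -3.4]
force: [0.3, -0.5, -0.5]
gripper_width: 0.0556
```

```bash
python3 plan.py 432 -22 45 -4
python3 - <<'E'
from h import *
i=read_camera("top");cv2.imwrite("pics/t2.png",cv2.resize(i[170:250,180:300,::-1],None,fx=6,fy=6))
E
```

```text
from [430.1 -12.7 117.1] yaw -3.4 w 55.6 F [ 0.3 -0.5 -0.5] t 2.73 q [-11.8  13.7 -36.9  40.    0.4  81.5]
3 [[0.03, 0.1, 0.8, 0.002], [0.03, 0.1, 0.8, 0.002], [0.03, 0.1, 0.8, 0.002]]
```

View pics/t2.png

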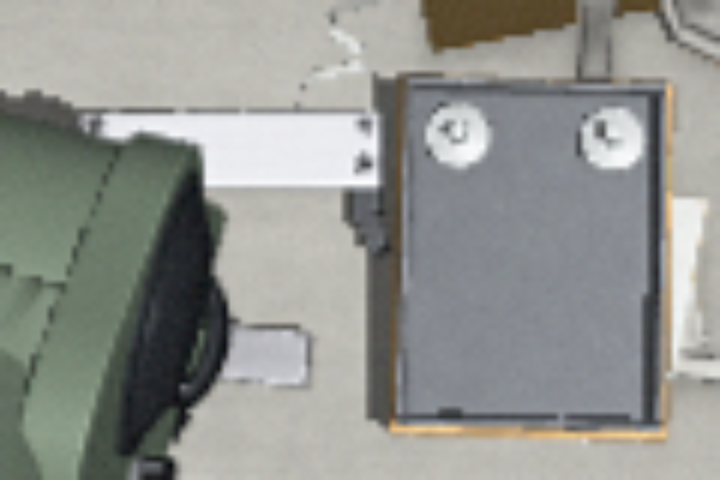

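The arm covers the bar's left part; its right end at (305,355) is still where it was. Descending.

>>> move_arm:
  commands:
    - [0.05,0.1,0.8,0]
    - [0.05,0.1,0.8,0]
    - [0.05,0.1,0.8,0]
    - [0,0,0.7,0]
    - [0,0,0.4,0]
    - [0,0,0.3,0]
    - [0,0,0,0]

```text
time_s: 3.65
tcp_pos: [0.4355, -0.0271, 0.0035]
orientation: [-179.7, 0.2, -3.9]
force: [0.1, 0.1, -0.5]
gripper_width: 0.0555
```

```bash
python3 plan.py 432 -22 3 -4
python3 - <<'E'
from h import *
i=read_camera("side");cv2.imwrite("pics/s3.png",cv2.resize(i[110:230,170:290,::-1],None,fx=5,fy=5))
E
```

```text
from [435.5 -27.1   3.5] yaw -3.9 w 55.5 F [ 0.1  0.1 -0.5] t 3.65 q [-13.5  25.1 -42.9  22.2   0.3  80.5]
1 [[-0.13, -0.16, 0.02, 0.001]]
```

View pics/s3.png

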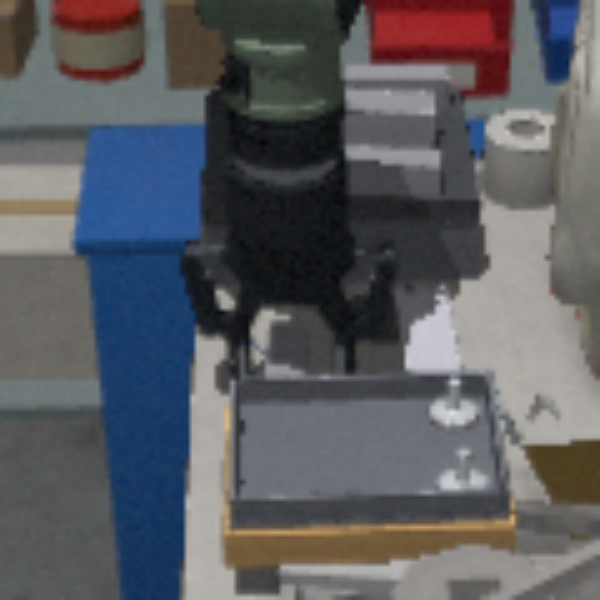

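The fingers stand either side of the bar, at (245,350) and (348,350). Closing.

>>> move_arm:
  commands:
    - [-0.1,-0.15,0,0]
    - [0,0,0,0]
    - [0,0,0,0]
    - [0,0,0,0]
    - [0,0,0,0]
  claw: 1
  grip_force: 70

```text
time_s: 4.32
tcp_pos: [0.4324, -0.0217, 0.0048]
orientation: [-179.7, 0.2, -3.9]
force: [-0.4, -0.6, -2.5]
gripper_width: 0.0246
```

```bash
python3 plan.py 432 -22 110 -4
```

```text
from [432.4 -21.7   4.8] yaw -3.9 w 24.6 F [-0.4 -0.6 -2.5] t 4.33 q [-12.8  24.7 -43.4  22.1   0.3  81. ]
4 [[-0.0, 0.0, -0.88, 0.0], [-0.0, 0.0, -0.88, 0.0], [-0.0, 0.0, -0.88, 0.0], [-0.0, 0.0, -0.88, 0.0]]
```

>>> move_arm:
  commands:
    - [0,0,-0.6,0]
    - [0,0,-0.85,0]
    - [0,0,-0.85,0]
    - [0,0,-0.85,0]
    - [0,0,-0.5,0]
    - [0,0,0,0]

```text
time_s: 5.08
tcp_pos: [0.4308, -0.022, 0.1158]
orientation: [-179.7, 0.4, -3.9]
force: [-0.1, -0.0, -5.3]
gripper_width: 0.0247
```

```bash
python3 plan.py 450 -172 118 -1
```

```text
from [430.8 -22.  115.8] yaw -3.9 w 24.7 F [-0.1 -0.  -5.3] t 5.08 q [-12.9  13.8 -37.   39.6   0.3  81. ]
6 [[0.16, 0.82, -0.01, -0.005], [0.16, 0.83, -0.01, -0.005], [0.15, 0.83, -0.01, -0.005], [0.14, 0.83, -0.01, -0.005], [0.13, 0.83, -0.01, -0.005], [0.13, 0.83, -0.01, -0.005]]
```

>>> move_arm:
  commands:
    - [0.15,0.6,0,0]
    - [0.15,0.85,0,0]
    - [0.15,0.85,0,-0.01]
    - [0.15,0.85,0,-0.01]
    - [0.15,0.85,0,-0.01]
    - [0.15,0.85,0,0]
    - [0,0.2,0,0]
    - [0,0,0,0]

```text
time_s: 6.08
tcp_pos: [0.4453, -0.1759, 0.1055]
orientation: [-179.3, 1.1, -1.0]
force: [0.0, -0.2, -5.2]
gripper_width: 0.0243
```

```bash
python3 plan.py 450 -172 62 -1;python3 - <<'E'
from h import *
i=read_camera("side");cv2.imwrite("pics/s4.png",cv2.resize(i[110:230,190:310,::-1],None,fx=5,fy=5))
E
```

```text
from [ 445.3 -175.9  105.5] yaw -1.0 w 24.3 F [ 0.  -0.2 -5.2] t 6.08 q [-30.5  19.7 -30.3  41.4   0.1  60.5]
2 [[0.08, -0.07, 0.73, -0.0], [0.08, -0.07, 0.73, -0.0]]
```

View pics/s4.png

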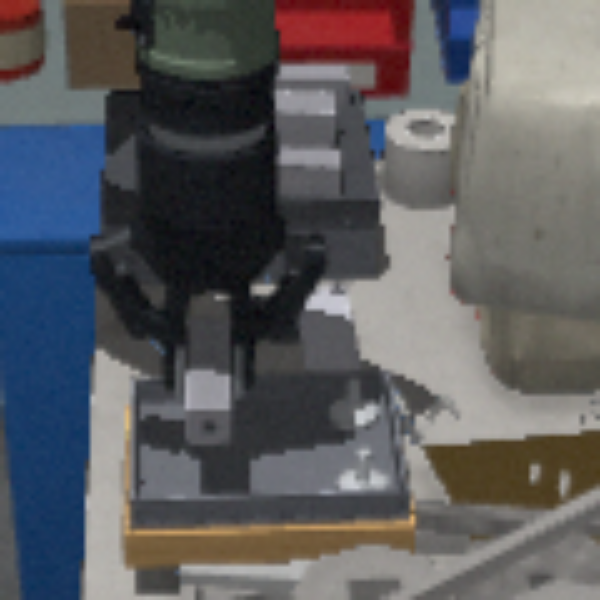

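>>> move_arm:
  commands:
    - [0.15,-0.1,0.6,0]
    - [0.1,-0.05,0.5,0]
    - [0,0,0.25,0]
    - [0,0,0.1,0]
    - [0,0,0,0]

```text
time_s: 6.75
tcp_pos: [0.4515, -0.1675, 0.0602]
orientation: [-179.2, 1.2, -0.8]
force: [-0.4, 0.1, -4.8]
gripper_width: 0.0248
```

```bash
python3 plan.py 450 -172 60 -1
```

```text
from [ 451.5 -167.5   60.2] yaw -0.8 w 24.8 F [-0.4  0.1 -4.8] t 6.75 q [-29.3  23.7 -32.5  35.2   0.2  61.5]
1 [[-0.05, 0.15, 0.01, 0.003]]
```

>>> move_arm:
  commands:
    - [0,0.1,0.08,0]
    - [0,0,0,0]

```text
time_s: 7.0
tcp_pos: [0.452, -0.1686, 0.0603]
orientation: [-178.9, 1.0, -0.7]
force: [-0.2, -0.9, -5.5]
gripper_width: 0.0246
```

>>> move_arm:
  commands:
    - [0,0,0,0]
    - [0,0,0,0]
    - [0,0,0,0]
  claw: 0

```text
time_s: 7.38
tcp_pos: [0.454, -0.1705, 0.0619]
orientation: [-179.1, 0.8, -0.7]
force: [0.1, -0.1, 0.6]
gripper_width: 0.0426
```

>>> move_arm:
  commands:
    - [0,0,-0.5,0]
    - [0,0,-0.9,0]
    - [0,0,-0.9,0]
    - [0,0,-0.9,0]
    - [0,0,-0.9,0]
    - [0,0,0,0]

```text
time_s: 8.12
tcp_pos: [0.4564, -0.1732, 0.1935]
orientation: [-179.2, 0.6, -0.8]
force: [-0.4, 0.2, -0.4]
gripper_width: 0.0427
```

```bash
python3 plan.py 480 0 200 60
python3 - <<'E'
from h import *
i=read_camera("side");cv2.imwrite("pics/s5.png",cv2.resize(i[110:230,190:310,::-1],None,fx=5,fy=5))
E
```

```text
from [ 456.4 -173.2  193.5] yaw -0.8 w 42.7 F [-0.4  0.2 -0.4] t 8.12 q [-29.7  14.6 -22.6  53.7   0.4  61.1]
7 [[0.1, -0.83, -0.03, -0.096], [0.22, -0.8, -0.03, -0.096], [0.34, -0.76, -0.03, -0.096], [0.45, -0.7, -0.03, -0.096], [0.55, -0.62, -0.03, -0.096], [0.64, -0.53, -0.03, -0.096], [0.71, -0.43, -0.03, -0.096]]
```

View pics/s5.png

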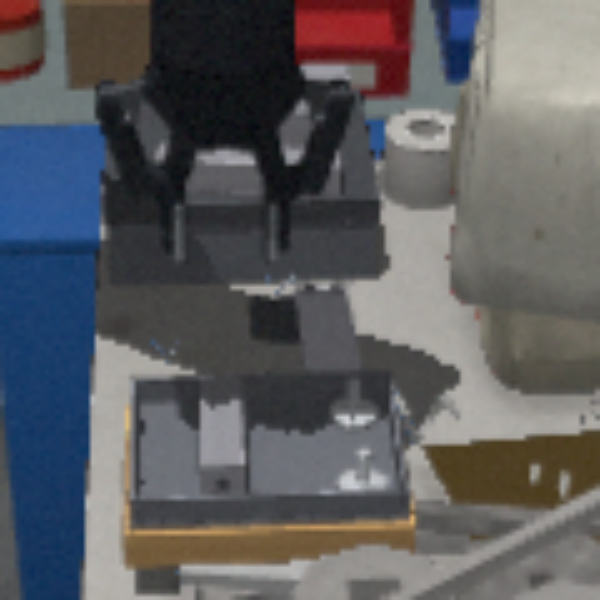

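The short bar lies in the tray at (222,430), released. Next, the right bar.

```bash
python3 plan.py 506 258 180 87 29
```

```text
from [ 455.7 -172.8  192.3] yaw -0.8 w 42.8 F [-0.7  0.3  0.5] t 8.18 q [-29.7  14.7 -22.7  53.6   0.4  61.1]
15 [[0.1, -0.96, 0.03, -0.065], [0.2, -0.94, 0.03, -0.065], [0.29, -0.92, 0.03, -0.065], [0.38, -0.88, 0.03, -0.065], [0.47, -0.84, 0.03, -0.065], [0.55, -0.79, 0.03, -0.065], [0.63, -0.73, 0.03, -0.065], [0.7, -0.66, 0.03, -0.065], [0.77, -0.58, 0.03, -0.065], [0.82, -0.5, 0.03, -0.065], [0.87, -0.42, 0.03, -0.065], [0.91, -0.33, 0.03, -0.065], [0.94, -0.23, 0.03, -0.065], [0.95, -0.13, 0.03, -0.065], [0.96, -0.04, 0.03, -0.065]]
```

>>> move_arm:
  commands:
    - [0.1,-0.96,0,-0.065]
    - [0.2,-0.94,0,-0.065]
    - [0.3,-0.92,0,-0.065]
    - [0.38,-0.88,0,-0.065]
    - [0.47,-0.84,0,-0.065]
    - [0.55,-0.8,0,-0.065]
    - [0.63,-0.73,0,-0.065]
    - [0.7,-0.66,0,-0.065]
    - [0.77,-0.58,0,-0.065]
    - [0.82,-0.5,0,-0.065]
    - [0.87,-0.42,0,-0.065]
    - [0,0,0,0]
  claw: -0.1

```text
time_s: 9.68
tcp_pos: [0.4797, 0.1536, 0.1857]
orientation: [-177.9, -0.1, 65.6]
force: [-0.4, 0.4, 0.7]
gripper_width: 0.0467
```

```bash
python3 plan.py 506 258 165 87 27
```

```text
from [479.7 153.6 185.7] yaw 65.6 w 46.7 F [-0.4  0.4  0.7] t 9.68 q [  8.6  17.1 -20.4  54.2   1.2  33. ]
5 [[0.71, -0.13, 0.14, -0.048], [0.71, -0.08, 0.14, -0.048], [0.72, -0.02, 0.14, -0.048], [0.72, 0.03, 0.14, -0.048], [0.71, 0.09, 0.14, -0.048]]
```

>>> move_arm:
  commands:
    - [0.7,-0.13,0.14,-0.048]
    - [0.7,-0.08,0.14,-0.048]
    - [0.7,0,0.14,-0.048]
    - [0.7,0.03,0.14,-0.048]
    - [0.65,0.09,0.14,-0.048]
    - [0,0,0,0]

```text
time_s: 10.42
tcp_pos: [0.5025, 0.251, 0.1598]
orientation: [-177.6, -0.4, 87.1]
force: [0.2, -0.0, -0.3]
gripper_width: 0.0474
```

```bash
python3 plan.py 506 258 130 87 27;python3 - <<'E'
from h import *
i=read_camera("side");cv2.imwrite("pics/s6.png",cv2.resize(i[70:170,190:290,::-1],None,fx=6,fy=6))
i=read_camera("top");cv2.imwrite("pics/t6.png",cv2.resize(i[140:260,80:200,::-1],None,fx=5,fy=5))
E
```

```text
from [502.5 251.  159.8] yaw 87.1 w 47.4 F [ 0.2 -0.  -0.3] t 10.43 q [ 18.3  24.6 -13.3  54.2   1.3  21.2]
2 [[0.12, 0.05, 0.5, 0.001], [0.12, 0.05, 0.5, 0.001]]
```

View pics/s6.png

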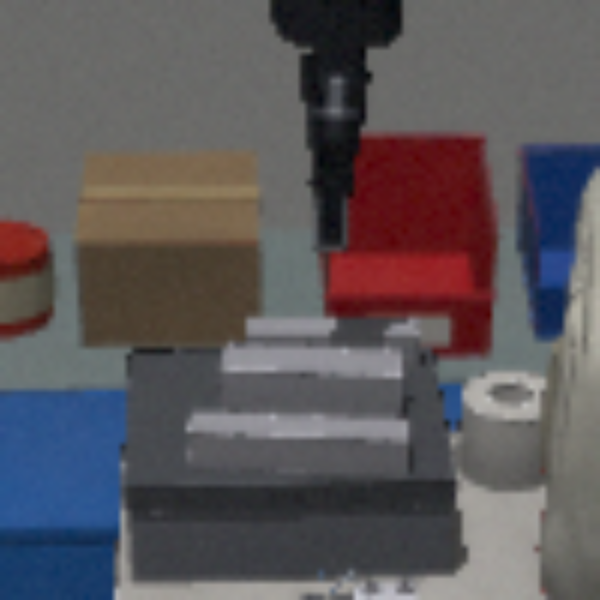

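View pics/t6.png

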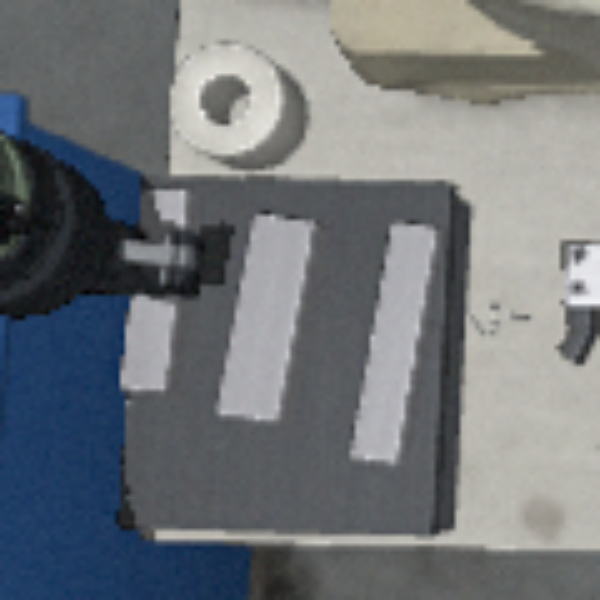

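The finger hovers over the middle of the leftmost bar (155,270), and the gap to the thick bar is clear. Descending.

>>> move_arm:
  commands:
    - [0.12,0.12,0.5,0]
    - [0.12,0.12,0.6,0]
    - [0,0,0.5,0]
    - [0,0,0,0]

```text
time_s: 11.02
tcp_pos: [0.5074, 0.2554, 0.1078]
orientation: [-177.5, -0.4, 86.8]
force: [0.4, 0.3, 0.2]
gripper_width: 0.0468
```

```bash
python3 plan.py 506 258 74.5 87 27
```

```text
from [507.4 255.4 107.8] yaw 86.8 w 46.8 F [0.4 0.3 0.2] t 11.03 q [ 18.6  28.3 -15.7  48.2   1.3  21.8]
2 [[0.04, -0.03, 0.56, -0.001], [0.04, -0.03, 0.56, -0.001]]
```

>>> move_arm:
  commands:
    - [0.08,0,0.5,0]
    - [0,0,0.4,0]
    - [0,0,0.2,0]
    - [0,0,0,0]

```text
time_s: 11.52
tcp_pos: [0.506, 0.2583, 0.0726]
orientation: [-177.5, -0.3, 86.8]
force: [0.3, 0.3, -0.2]
gripper_width: 0.0467
```

```bash
python3 plan.py 506 258 74.5 87 27
```

```text
from [506.  258.3  72.6] yaw 86.8 w 46.7 F [ 0.3  0.3 -0.2] t 11.53 q [ 18.9  30.6 -17.8  43.8   1.3  22.1]
1 [[-0.01, 0.0, -0.06, -0.002]]
```

>>> move_arm:
  commands:
    - [0,0,-0.08,0]
    - [0,0,0,0]
    - [0,0,0,0]
    - [0,0,0,0]
    - [0,0,0,0]
  claw: 1
  grip_force: 80

```text
time_s: 12.15
tcp_pos: [0.5066, 0.2586, 0.0759]
orientation: [-177.6, -0.4, 86.8]
force: [-0.4, 0.6, -2.3]
gripper_width: 0.0243
```

>>> move_arm:
  commands:
    - [0,0,-0.4,0]
    - [0,0,-0.8,0]
    - [0,0,-0.9,0]
    - [0,0,-0.5,0]
    - [0,0,0,0]

```text
time_s: 12.78
tcp_pos: [0.5081, 0.2568, 0.1557]
orientation: [-177.3, -0.2, 86.8]
force: [0.0, 0.2, -5.3]
gripper_width: 0.0246
```

```bash
python3 plan.py 475 0 150 20 27;python3 - <<'E'
from h import *
i=read_camera("side");cv2.imwrite("pics/s7.png",cv2.resize(i[70:170,190:290,::-1],None,fx=6,fy=6))
i=read_camera("top");cv2.imwrite("pics/t7.png",cv2.resize(i[140:260,80:200,::-1],None,fx=5,fy=5))
E
```

```text
from [508.1 256.8 155.7] yaw 86.8 w 24.6 F [ 0.   0.2 -5.3] t 12.78 q [ 18.7  25.8 -12.   54.6   1.2  21.9]
10 [[-0.86, -0.06, 0.02, 0.074], [-0.86, 0.04, 0.02, 0.074], [-0.85, 0.14, 0.02, 0.074], [-0.83, 0.24, 0.02, 0.074], [-0.8, 0.33, 0.02, 0.074], [-0.75, 0.42, 0.02, 0.074], [-0.7, 0.51, 0.02, 0.074], [-0.64, 0.58, 0.02, 0.074], [-0.56, 0.65, 0.02, 0.074], [-0.48, 0.72, 0.02, 0.074]]
```

View pics/s7.png

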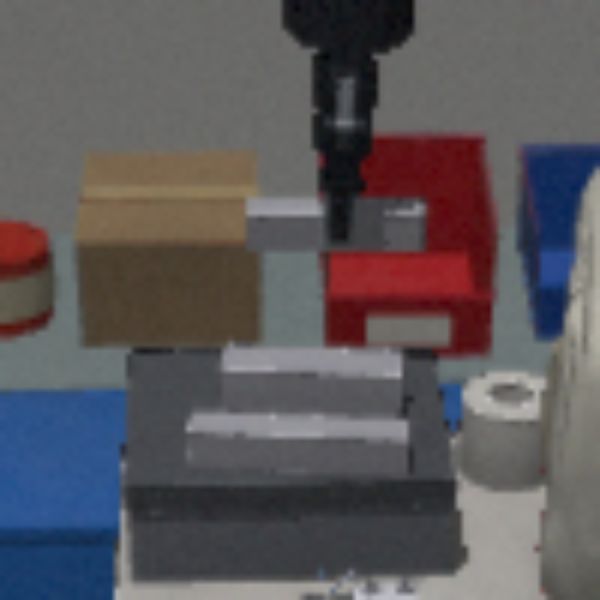

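View pics/t7.png

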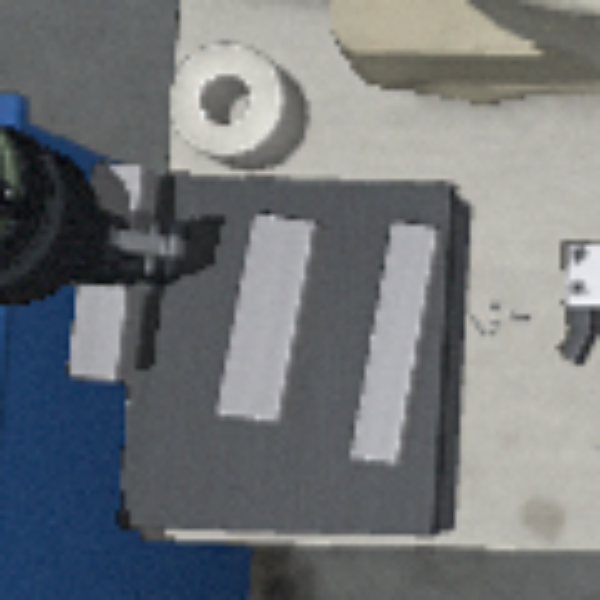

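The bar is in the grip and clear. The thick and long bars have not moved. Carrying it to in front of the mouth.

```bash
python3 plan.py 464 -29 152 1.4 26
```

```text
from [507.1 256.4 154.2] yaw 86.8 w 24.3 F [-0.   0.5 -4.9] t 12.88 q [ 18.7  25.9 -12.1  54.6   1.2  21.9]
12 [[-0.8, -0.08, 0.01, 0.079], [-0.8, 0.02, 0.01, 0.079], [-0.79, 0.12, 0.01, 0.079], [-0.77, 0.22, 0.01, 0.079], [-0.74, 0.31, 0.01, 0.079], [-0.69, 0.4, 0.01, 0.079], [-0.64, 0.49, 0.01, 0.079], [-0.57, 0.56, 0.01, 0.079], [-0.5, 0.63, 0.01, 0.079], [-0.42, 0.68, 0.01, 0.079], [-0.33, 0.73, 0.01, 0.079], [-0.24, 0.77, 0.01, 0.079]]
```

>>> move_arm:
  commands:
    - [-0.7,-0.1,0,0.075]
    - [-0.8,0,0,0.08]
    - [-0.8,0.1,0,0.08]
    - [-0.77,0.2,0,0.08]
    - [-0.74,0.3,0,0.08]
    - [-0.7,0.4,0,0.08]
    - [-0.64,0.5,0,0.08]
    - [-0.57,0.56,0,0.08]
    - [-0.5,0.63,0,0.08]
    - [-0.4,0.68,0,0.08]
    - [-0.33,0.73,0,0.08]
    - [0,0,0,0]

```text
time_s: 14.38
tcp_pos: [0.4481, -0.0088, 0.1421]
orientation: [-179.4, 4.1, 5.5]
force: [0.6, 0.2, -5.3]
gripper_width: 0.0245
```

```bash
python3 plan.py 464 -29 90 1.4 26
```

```text
from [448.1  -8.8 142.1] yaw 5.5 w 24.5 F [ 0.6  0.2 -5.3] t 14.38 q [-10.2  16.2 -29.1  48.9  -0.5  74.3]
3 [[0.15, 0.24, 0.58, 0.015], [0.16, 0.24, 0.58, 0.015], [0.17, 0.23, 0.58, 0.015]]
```

>>> move_arm:
  commands:
    - [0.2,0.24,0.5,0.015]
    - [0.2,0.24,0.5,0.015]
    - [0.25,0.23,0.5,0.015]
    - [0,0,0,0]

```text
time_s: 14.88
tcp_pos: [0.4663, -0.0283, 0.0902]
orientation: [-179.6, 4.3, 1.4]
force: [-0.0, 0.4, -4.8]
gripper_width: 0.0243
```

```bash
python3 plan.py 464 -29 15 1.4 26
python3 - <<'E'
from h import *
i=read_camera("side");cv2.imwrite("pics/s8.png",cv2.resize(i[110:230,190:310,::-1],None,fx=5,fy=5))
E
```

```text
from [466.3 -28.3  90.2] yaw 1.4 w 24.3 F [-0.   0.4 -4.8] t 14.88 q [-12.1  21.9 -29.8  42.6  -0.6  76.5]
3 [[-0.03, 0.01, 0.84, -0.0], [-0.03, 0.01, 0.84, -0.0], [-0.03, 0.01, 0.84, -0.0]]
```

View pics/s8.png

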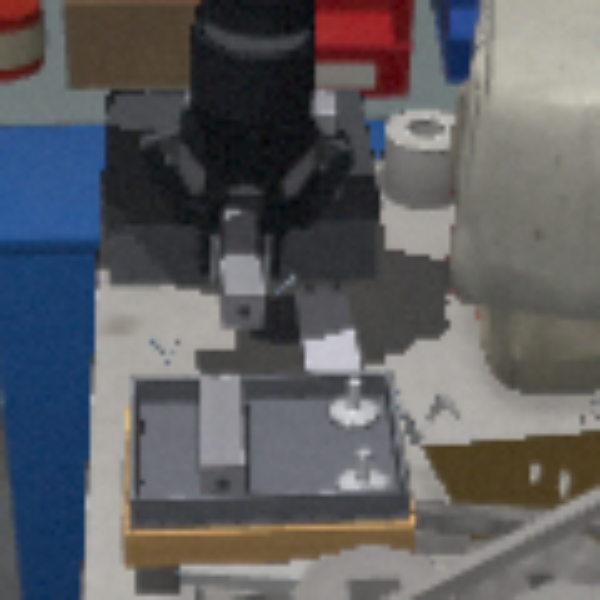

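>>> move_arm:
  commands:
    - [0.05,0,0.8,0]
    - [0.05,0,0.8,0]
    - [0.05,0,0.6,0]
    - [0,0,0.3,0]
    - [0,0,0,0]

```text
time_s: 15.55
tcp_pos: [0.4674, -0.0268, 0.0156]
orientation: [-179.6, 4.1, 1.5]
force: [-0.9, -0.4, -4.8]
gripper_width: 0.0244
```

```bash
python3 plan.py 464 -29 6 1.4 26
```

```text
from [467.4 -26.8  15.6] yaw 1.5 w 24.4 F [-0.9 -0.4 -4.8] t 15.55 q [-12.   28.4 -33.7  32.   -0.5  76.5]
1 [[-0.11, 0.07, 0.32, 0.001]]
```

>>> move_arm:
  commands:
    - [-0.05,0.08,0.15,0]
    - [0,0,0.1,0]
    - [0,0,0.05,0]
    - [0,0,0,0]

```text
time_s: 16.05
tcp_pos: [0.4668, -0.0297, 0.0084]
orientation: [-179.6, 3.9, 1.5]
force: [-1.2, -0.2, -2.8]
gripper_width: 0.0243
```

>>> move_arm:
  commands:
    - [0,0,0.06,0]
    - [0,0,0,0]

```text
time_s: 16.3
tcp_pos: [0.4668, -0.0298, 0.0079]
orientation: [-179.6, 3.8, 1.6]
force: [-2.2, -0.4, 2.6]
gripper_width: 0.0244
```

>>> move_arm:
  commands:
    - [0,0,0,0]
    - [0,0,0,0]
    - [0,0,0,0]
  claw: 0.1

```text
time_s: 16.68
tcp_pos: [0.4687, -0.0302, 0.0086]
orientation: [-179.7, 3.6, 1.5]
force: [0.7, 0.5, 0.3]
gripper_width: 0.0385
```

>>> move_arm:
  commands:
    - [0.1,0,-0.6,0]
    - [0.05,0,-0.8,0]
    - [-0.6,0,-0.8,0]
    - [-1,0,-0.3,-0.1]
    - [-1,0,0,-0.1]
    - [-0.6,0,0,-0.1]
    - [0,0,0,0]

```text
time_s: 17.55
tcp_pos: [0.3832, -0.0441, 0.0915]
orientation: [-178.2, 3.0, 29.4]
force: [0.3, -0.5, -0.2]
gripper_width: 0.0383
```

```bash
python3 plan.py 415 -29 90 91.4 26
python3 - <<'E'
from h import *
i=read_camera("side");cv2.imwrite("pics/s9.png",cv2.resize(i[110:230,190:310,::-1],None,fx=5,fy=5))
i=read_camera("top");cv2.imwrite("pics/t9.png",cv2.resize(i[165:255,180:300,::-1],None,fx=6,fy=6))
E
```

```text
from [383.2 -44.1  91.5] yaw 29.4 w 38.3 F [ 0.3 -0.5 -0.2] t 17.55 q [-16.9  13.8 -41.9  37.7  -0.9  43.9]
7 [[0.17, 0.01, 0.01, -0.098], [0.16, 0.04, 0.01, -0.098], [0.16, 0.06, 0.01, -0.098], [0.14, 0.09, 0.01, -0.098], [0.13, 0.11, 0.01, -0.098], [0.11, 0.13, 0.01, -0.098], [0.09, 0.14, 0.01, -0.098]]
```

View pics/s9.png

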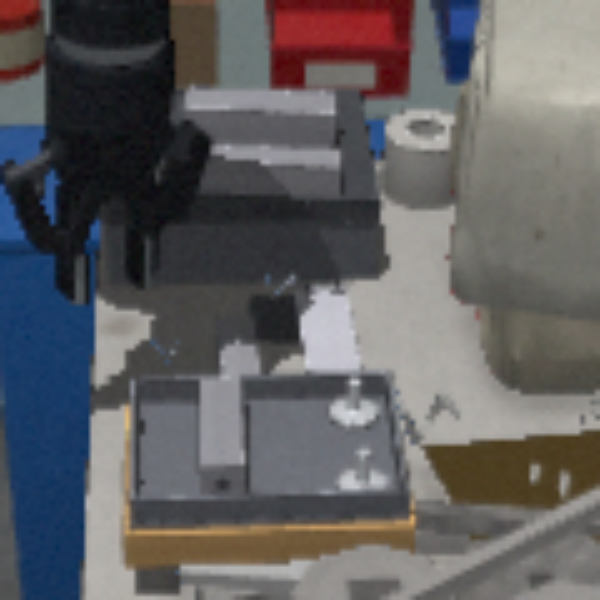

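View pics/t9.png

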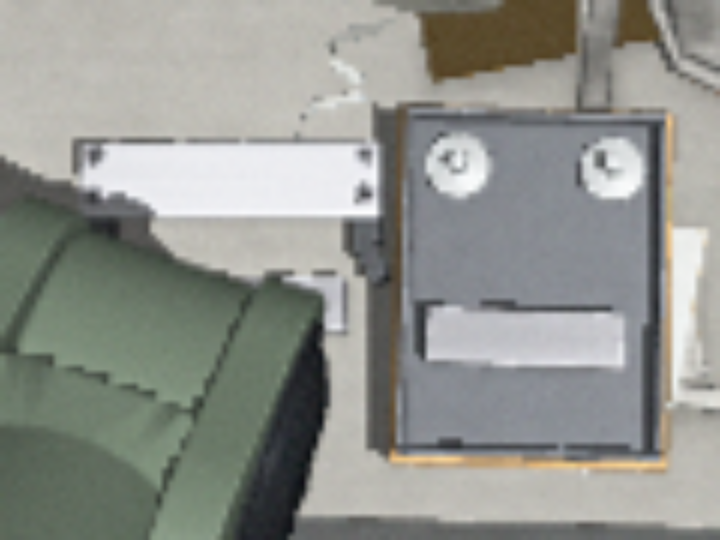

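>>> move_arm:
  commands:
    - [0.15,0,0,-0.1]
    - [0.15,0.04,0,-0.1]
    - [0.15,0.06,0,-0.1]
    - [0.14,0.09,0,-0.1]
    - [0.13,0.1,0,-0.1]
    - [0.1,0.12,0,-0.1]
    - [0.1,0.12,0,-0.1]
    - [0,0,0,0]
  claw: -0.2

```text
time_s: 18.65
tcp_pos: [0.4248, -0.0276, 0.0888]
orientation: [-176.9, -0.3, 93.6]
force: [0.3, -0.1, 0.0]
gripper_width: 0.0512
```

```bash
python3 plan.py 412 -29 11 91.4 26
python3 - <<'E'
from h import *
T=lambda x,y:((x+.5)/6+180-.5,(y+.5)/6+165-.5)
for q in [(347,272),(347,332)]:print((plane("top",T(*q),.026)*1000).round(1))
E
```

```text
from [424.8 -27.6  88.8] yaw 93.6 w 51.2 F [ 0.3 -0.1  0. ] t 18.65 q [-13.2  17.4 -37.   38.6  -0.6 -16.8]
4 [[-0.0, -0.11, 0.65, 0.006], [-0.01, -0.11, 0.65, 0.006], [-0.01, -0.11, 0.65, 0.006], [-0.01, -0.11, 0.65, 0.006]]
[485.3 -83.9  26. ]
[456.7 -84.7  26. ]
```

>>> move_arm:
  commands:
    - [0,0,0.65,0.006]
    - [0,0,0.65,0.006]
    - [0,0,0.65,0.006]
    - [0,0,0.4,0.006]
    - [0,0,0.1,0]
    - [0,0,0,0]

```text
time_s: 19.4
tcp_pos: [0.4243, -0.0276, 0.0134]
orientation: [-177.1, -0.1, 90.4]
force: [-0.2, 0.7, -0.3]
gripper_width: 0.0513
```

```bash
python3 plan.py 440 -29 9 91.4 26
python3 - <<'E'
from h import *
i=read_camera("side");cv2.imwrite("pics/s10.png",cv2.resize(i[110:230,190:310,::-1],None,fx=5,fy=5))
i=read_camera("top");cv2.imwrite("pics/t10.png",cv2.resize(i[165:255,180:300,::-1],None,fx=6,fy=6))
E
```

```text
from [424.3 -27.6  13.4] yaw 90.4 w 51.3 F [-0.2  0.7 -0.3] t 19.4 q [-13.2  24.7 -41.3  26.9  -0.6 -13.6]
1 [[-0.05, 0.52, 0.15, -0.011]]
```

View pics/t10.png

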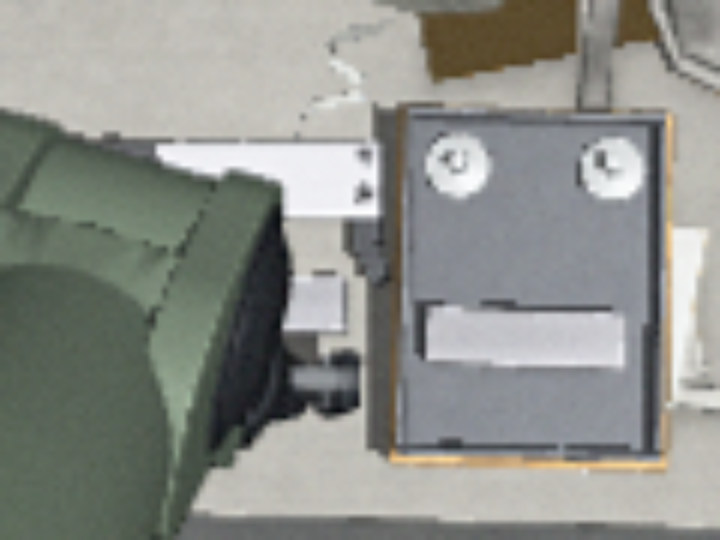

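View pics/s10.png

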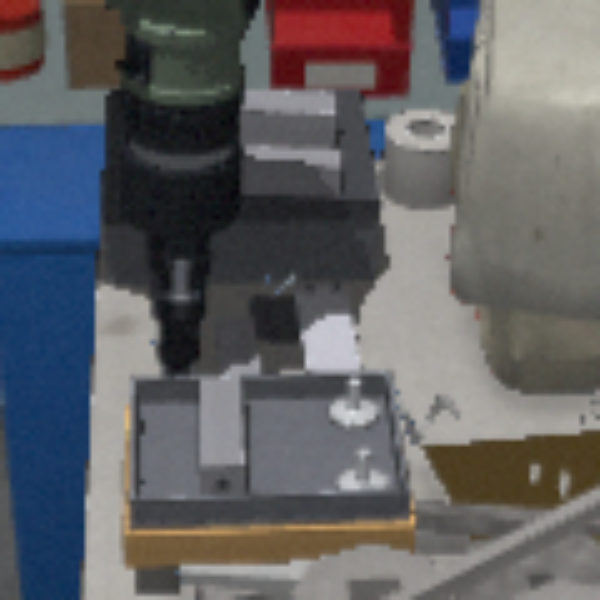

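Fingers are behind the bar, opening along y, with room to the tray. Pushing in small steps.

>>> move_arm:
  commands:
    - [-0.05,0.4,0,-0.011]
    - [0,0.4,0,0]
    - [0,0.3,0,0]
    - [0,0.3,0,0]
    - [0,0.3,0,0]
    - [0,0,0,0]

```text
time_s: 20.25
tcp_pos: [0.4653, -0.0278, 0.0113]
orientation: [-175.6, -0.0, 91.4]
force: [-0.1, 0.7, -0.4]
gripper_width: 0.0511
```

```bash
python3 plan.py 490 -29 10 91.4 10
```

```text
from [465.3 -27.8  11.3] yaw 91.4 w 51.1 F [-0.1  0.7 -0.4] t 20.25 q [-11.9  28.8 -33.8  31.6  -1.  -13.2]
3 [[-0.02, 0.27, 0.01, 0.0], [-0.02, 0.27, 0.01, 0.0], [-0.02, 0.27, 0.01, 0.0]]
```

Run:
```python
from h import *
i=read_camera("side");cv2.imwrite("pics/s11.png",cv2.resize(i[110:230,190:310,::-1],None,fx=5,fy=5))
i=read_camera("top");cv2.imwrite("pics/t11.png",cv2.resize(i[165:255,180:300,::-1],None,fx=6,fy=6))
```

```text
(no output)
```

View pics/t11.png

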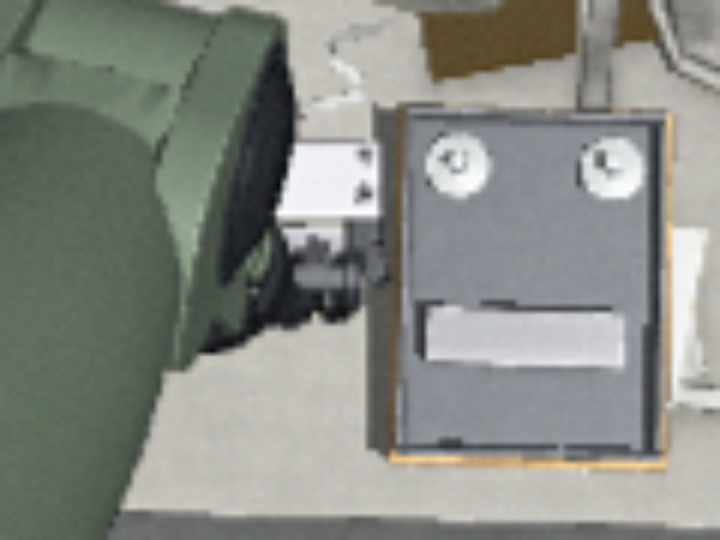

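View pics/s11.png

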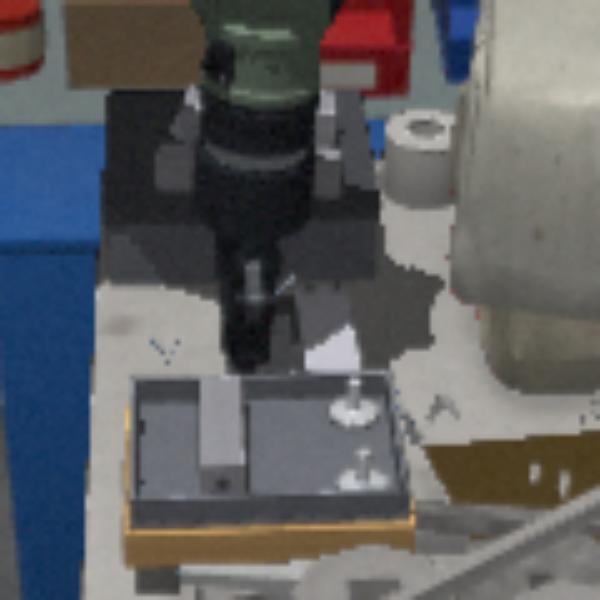

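The bar is entering, its right end at (320,235). Continuing the push.

>>> move_arm:
  commands:
    - [-0.03,0.25,0,0]
    - [0,0.25,0,0]
    - [0,0.2,0,0]
    - [0,0,0,0]

```text
time_s: 20.85
tcp_pos: [0.475, -0.0276, 0.0093]
orientation: [-174.3, 0.0, 91.4]
force: [0.3, 0.1, -0.3]
gripper_width: 0.0517
```

>>> move_arm:
  commands:
    - [0,0.15,0,0]
    - [0,0.1,0,0]
    - [0,0,0,0]

```text
time_s: 21.22
tcp_pos: [0.476, -0.0275, 0.0087]
orientation: [-173.6, 0.1, 91.4]
force: [-1.2, -0.4, 2.3]
gripper_width: 0.0515
```

Run:
```python
from h import *
o=observe();print(o["force"],o["torque"],o["joint_positions"],o["orientation"])
i=read_camera("side");cv2.imwrite("pics/s12.png",cv2.resize(i[110:230,190:310,::-1],None,fx=5,fy=5))
i=read_camera("top");cv2.imwrite("pics/t12.png",cv2.resize(i[165:255,180:300,::-1],None,fx=6,fy=6))
```

```text
[-1.16171139 -0.4025129   2.27280639] [-0.00474301  0.15636087  0.05891486] [-11.23522091  31.07661241 -30.14134265  35.03583712  -1.47026186
 -12.52867806] [-1.73576781e+02  7.26216910e-02  9.13778552e+01]
```

View pics/t12.png

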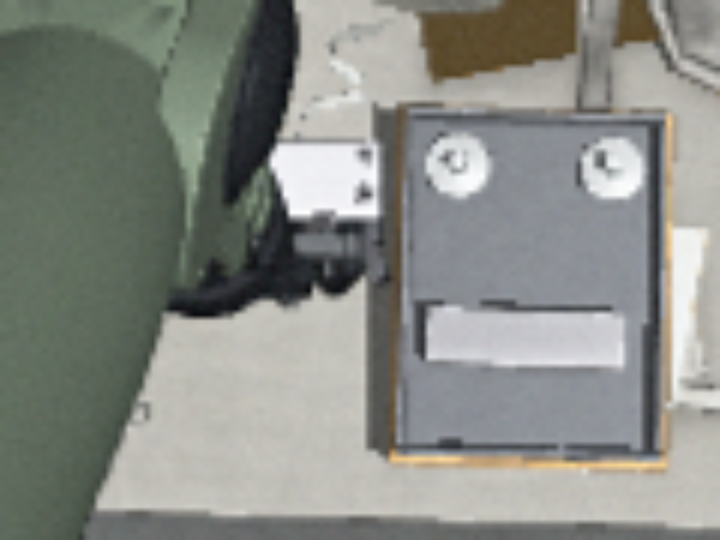

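View pics/s12.png

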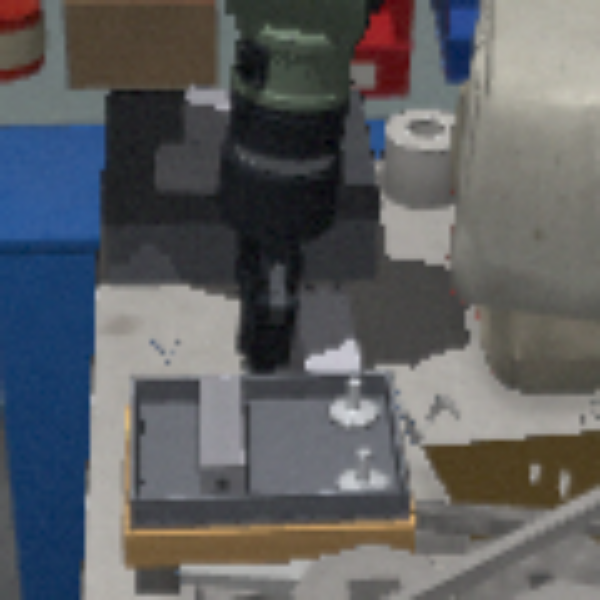

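Run:
```python
from h import *
def at_y(n,uv,y):
    c,d=ray(n,uv);return ((c+d*(y-c[1])/d[1])*1000).round(1)
S=lambda x,y:((x+.5)/5+190-.5,(y+.5)/5+110-.5)
T=lambda x,y:((x+.5)/6+180-.5,(y+.5)/6+165-.5)
print("finger front s10",at_y("side",S(203,340),-.06),"back",at_y("side",S(160,350),-.06))
print("finger front s12",at_y("side",S(297,340),-.06),"back",at_y("side",S(243,345),-.06))
print("cover left",at_y("side",S(305,345),-.05),at_y("side",S(305,365),-.09))
print("t11 bar front",plane("top",T(320,243),.026)*1000)
```

```text
finger front s10 [445.1 -60.   64.1] back [417.6 -60.   57.3]
finger front s12 [504.8 -60.   62.1] back [470.4 -60.   59.4]
cover left [510.6 -50.   51.4] [508.2 -90.   63.1]
t11 bar front [498.83748265 -70.52364608  26.        ]
```

>>> move_arm:
  commands:
    - [0,0.08,0,0]

```text
time_s: 21.45
tcp_pos: [0.4762, -0.0274, 0.0084]
orientation: [-173.3, 0.1, 91.4]
force: [-11.0, -1.1, 11.2]
gripper_width: 0.0511
```

>>> move_arm:
  commands:
    - [0,-0.4,0,0]
    - [0,-0.8,0,0]
    - [0,-0.8,-0.3,0]
    - [0,-0.8,-0.7,0]
    - [0,-0.5,-0.9,0]
    - [-1,-0.3,-0.9,0]
    - [-1,0,-0.5,0]
    - [-1,0,0,0]
    - [-1,0,0,0]
    - [-1,0,0,0]
    - [-1,0,0,0]
    - [0,0,0,0]

```text
time_s: 22.95
tcp_pos: [0.3948, -0.2188, 0.1256]
orientation: [-175.3, 0.6, 91.5]
force: [0.7, 0.5, 0.3]
gripper_width: 0.0512
```

```bash
python3 plan.py 415 -29 90 91.4 26
python3 - <<'E'
from h import *
i=read_camera("side");cv2.imwrite("pics/s13.png",cv2.resize(i[110:230,190:310,::-1],None,fx=5,fy=5))
i=read_camera("top");cv2.imwrite("pics/t13r.png",i[:,:,::-1]);cv2.imwrite("pics/t13.png",cv2.resize(i[165:255,180:300,::-1],None,fx=6,fy=6))
E
```

```text
from [ 394.8 -218.8  125.6] yaw 91.5 w 51.2 F [0.7 0.5 0.3] t 22.95 q [-36.1  17.3 -30.4  45.6  -3.3 -37.5]
8 [[0.79, 0.1, 0.15, 0.0], [0.79, 0.1, 0.15, 0.0], [0.79, 0.1, 0.15, 0.0], [0.79, 0.1, 0.15, 0.0], [0.79, 0.1, 0.15, 0.0], [0.79, 0.1, 0.15, 0.0], [0.79, 0.1, 0.15, 0.0], [0.79, 0.1, 0.15, 0.0]]
```

View pics/t13.png

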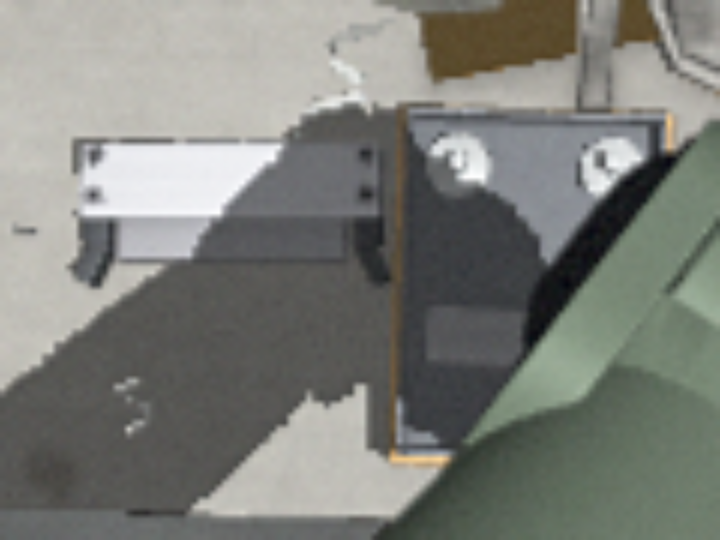

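View pics/s13.png

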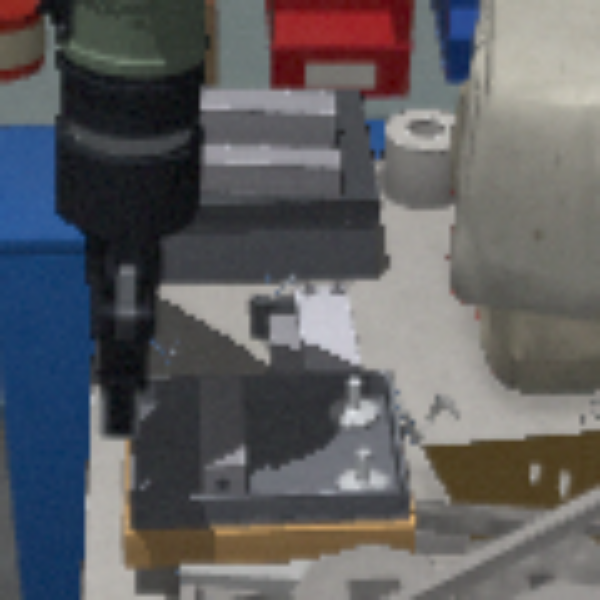

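```bash
python3 - <<'E'
from h import *
T=lambda x,y:((x+.5)/6+180-.5,(y+.5)/6+165-.5)
for q in [(118,259),(230,261),(345,262)]:print((plane("top",T(*q),.026)*1000).round(1))
for q in [(82,217),(378,217)]:print("cover",(plane("top",T(*q),.037)*1000).round(1))
E
python3 plan.py 430 -29 70 91.4 26
```

```text
[488.8  25.7  26. ]
[489.2 -27.8  26. ]
[490.  -82.8  26. ]
cover [507.5  42.1  37. ]
cover [510.9 -98.3  37. ]
from [ 393.8 -216.5  125.3] yaw 91.6 w 51.4 F [-0.1 -0.  -0.4] t 23.05 q [-36.   17.3 -30.5  45.7  -3.3 -37.4]
8 [[0.78, 0.17, 0.23, 0.0], [0.78, 0.17, 0.23, 0.0], [0.78, 0.17, 0.23, 0.0], [0.78, 0.17, 0.23, 0.0], [0.78, 0.17, 0.23, 0.0], [0.78, 0.17, 0.23, 0.0], [0.78, 0.17, 0.23, 0.0], [0.78, 0.17, 0.23, 0.0]]
```

The top view shows the bar square in the pocket, its front face at row 261, x≈489. It stands out 20 mm, so it needs about 16 mm more. The finger linkage probably met the cover: the force was equally back and up. I'll push again with the fingers nearly shut and higher, for a longer slim part.

>>> move_arm:
  commands:
    - [0.8,0.15,0,0]
    - [0.8,0.15,0,0]
    - [0.8,0.15,0,0]
    - [0.8,0.15,0,0]
    - [0.8,0.15,0,0]
    - [0.75,0.15,0,0]
    - [0.75,0.1,0.3,0]
    - [0.7,0,0.5,0]
    - [0,0,0.6,0]
    - [0,0,0.5,0]
    - [0,0,0,0]
  claw: 0.55

```text
time_s: 24.42
tcp_pos: [0.4114, -0.012, 0.0636]
orientation: [-175.5, 0.2, 92.5]
force: [0.1, -0.7, -0.1]
gripper_width: 0.0191
```

```bash
python3 plan.py 445 -28.5 19 91.4 26
```

```text
from [411.4 -12.   63.6] yaw 92.5 w 19.1 F [ 0.1 -0.7 -0.1] t 24.43 q [-11.   19.5 -39.2  35.7  -1.3 -13.5]
3 [[-0.2, 0.36, 0.5, 0.004], [-0.2, 0.37, 0.5, 0.004], [-0.2, 0.37, 0.5, 0.004]]
```

>>> move_arm:
  commands:
    - [-0.2,0.38,0.45,0.004]
    - [-0.2,0.38,0.45,0.004]
    - [-0.2,0.38,0.4,0.004]
    - [0,0,0,0]

```text
time_s: 24.92
tcp_pos: [0.4452, -0.0277, 0.0232]
orientation: [-175.7, 0.3, 91.6]
force: [-0.8, 0.8, 0.3]
gripper_width: 0.0192
```

```bash
python3 plan.py 470 -28.5 19 91.4 26
```

```text
from [445.2 -27.7  23.2] yaw 91.6 w 19.2 F [-0.8  0.8  0.3] t 24.93 q [-12.1  26.  -36.5  31.6  -1.3 -13.7]
1 [[-0.05, 0.82, 0.14, 0.002]]
```

>>> move_arm:
  commands:
    - [-0.03,0.4,0.1,0]
    - [0,0.4,0,0]
    - [0,0.2,0,0]

```text
time_s: 25.3
tcp_pos: [0.4769, -0.0274, 0.0187]
orientation: [-175.7, 0.3, 91.6]
force: [-0.1, -0.7, 0.6]
gripper_width: 0.0194
```

```bash
python3 plan.py 494 -28.5 17 91.4 26
python3 - <<'E'
from h import *
i=read_camera("side");cv2.imwrite("pics/s14.png",cv2.resize(i[110:230,190:310,::-1],None,fx=5,fy=5))
E
```

```text
from [476.9 -27.4  18.7] yaw 91.6 w 19.4 F [-0.1 -0.7  0.6] t 25.3 q [-11.3  28.9 -32.   33.2  -1.3 -12.9]
1 [[-0.05, 0.57, 0.06, 0.003]]
```

View pics/s14.png

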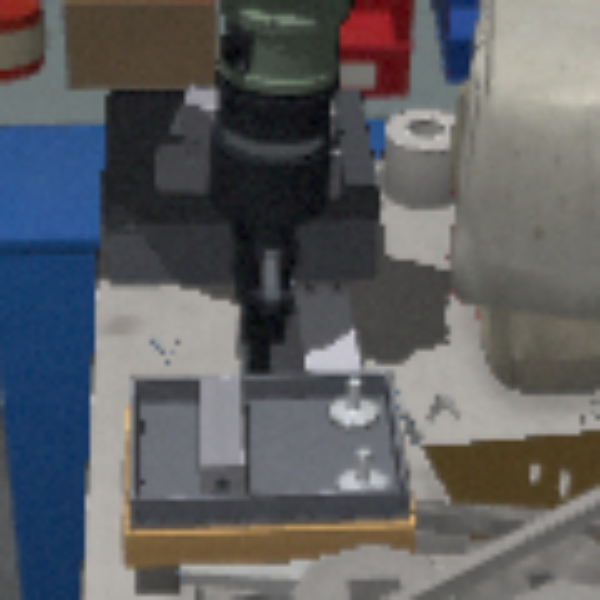

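>>> move_arm:
  commands:
    - [-0.03,0.25,0,0]
    - [0,0.2,0,0]

```text
time_s: 25.6
tcp_pos: [0.4817, -0.0274, 0.0173]
orientation: [-174.7, 0.3, 91.7]
force: [-11.9, -1.9, 11.5]
gripper_width: 0.0192
```

The finger drags down on the bar (up-force equal to the push), which presses it to the bench. I'll push with a slight upward part.

>>> move_arm:
  commands:
    - [0,0.2,-0.1,0]
    - [0,0.2,-0.08,0]

```text
time_s: 25.85
tcp_pos: [0.4853, -0.0272, 0.0209]
orientation: [-173.8, 0.5, 91.7]
force: [-9.3, -1.2, 7.2]
gripper_width: 0.0187
```

>>> move_arm:
  commands:
    - [0,0.4,-0.04,0]
    - [0,0.3,-0.03,0]

```text
time_s: 26.1
tcp_pos: [0.4927, -0.0266, 0.0197]
orientation: [-172.2, 0.5, 91.7]
force: [-22.3, -4.5, 17.7]
gripper_width: 0.0194
```

>>> move_arm:
  commands:
    - [0,-0.5,0,0]
    - [0,-0.9,0,0]
    - [0,-0.9,-0.3,0]
    - [0,-0.9,-0.7,0]
    - [0,-0.5,-0.9,0]
    - [-1,-0.3,-0.9,0]
    - [-1,0,-0.5,0]
    - [-1,0,0,0]
    - [-1,0,0,0]
    - [-1,0,0,0]
    - [-1,0,0,0]
    - [0,0,0,0]

```text
time_s: 27.6
tcp_pos: [0.3881, -0.2135, 0.1409]
orientation: [-172.1, 0.6, 91.8]
force: [-0.9, 0.9, 0.6]
gripper_width: 0.0189
```

```bash
python3 plan.py 430 -29 70 91.4 26
python3 - <<'E'
from h import *
i=read_camera("side");cv2.imwrite("pics/s15.png",cv2.resize(i[110:230,190:310,::-1],None,fx=5,fy=5))
i=read_camera("top");cv2.imwrite("pics/t15r.png",i[:,:,::-1]);cv2.imwrite("pics/t15.png",cv2.resize(i[180:220,185:255,::-1],None,fx=11,fy=11,interpolation=cv2.INTER_CUBIC))
E
```

```text
from [ 388.1 -213.5  140.9] yaw 91.8 w 18.9 F [-0.9  0.9  0.6] t 27.6 q [-34.8  17.5 -27.8  50.7  -5.2 -36.3]
8 [[0.76, 0.2, 0.3, 0.001], [0.76, 0.2, 0.3, 0.001], [0.76, 0.2, 0.3, 0.001], [0.76, 0.2, 0.3, 0.001], [0.76, 0.2, 0.3, 0.001], [0.76, 0.2, 0.3, 0.001], [0.76, 0.19, 0.3, 0.001], [0.76, 0.19, 0.3, 0.001]]
```

View pics/t15.png

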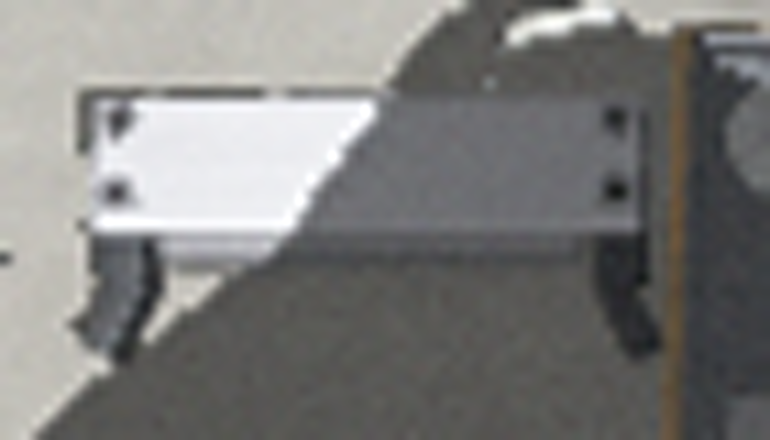

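View pics/s15.png

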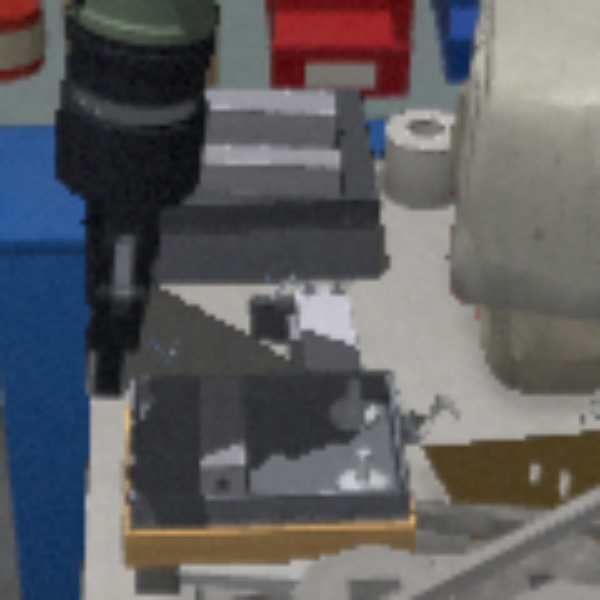

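Run:
```python
from h import *
im=cv2.imread("pics/t15r.png").astype(float).mean(2)
for c in (203,205,207,209,211,226,230,234):print(c,im[197:210,c].round())
for c in(203,207,211,232):
  for r in(201,202.5,203,203.5):
    pass
print("cover z37 row per 0.5:",[(r,round(plane("top",(215,r),.037)[0]*1000,1),round(plane("top",(215,r),.026)[0]*1000,1)) for r in np.arange(200,206,.5)])
print("expected home front row",proj("top",[.5055,.0,.026]),proj("top",[.5055,-.06,.026]), "cover front",proj("top",[.5093,0,.037]))
```

```text
203 [235. 237. 237. 247. 179. 187. 140. 126. 188. 196. 125.  88.  84.]
205 [236. 238. 239. 246. 178. 187. 143. 130. 113.  84.  80.  83.  89.]
207 [236. 239. 240. 247. 182. 188. 146.  96.  81.  86.  86.  83.  89.]
209 [238. 240. 240. 248. 184. 195. 111.  76.  84.  84.  86.  85.  87.]
211 [240. 244. 248. 232. 126.  89.  75.  80.  83.  91.  83.  83.  86.]
226 [114. 111. 114. 114.  92.  87.  69.  78.  85.  84.  86.  84.  89.]
230 [110. 112. 112. 115.  90.  90.  74.  80.  82.  87.  89.  88.  87.]
234 [110. 109. 109. 115.  94.  91.  74.  79.  85.  84.  83.  88.  87.]
cover z37 row per 0.5: [(np.float64(200.0), np.float64(511.2), np.float64(512.2)), (np.float64(200.5), np.float64(509.7), np.float64(510.8)), (np.float64(201.0), np.float64(508.3), np.float64(509.3)), (np.float64(201.5), np.float64(506.9), np.float64(507.9)), (np.float64(202.0), np.float64(505.4), np.float64(506.5)), (np.float64(202.5), np.float64(504.0), np.float64(505.0)), (np.float64(203.0), np.float64(502.6), np.float64(503.6)), (np.float64(203.5), np.float64(501.2), np.float64(502.1)), (np.float64(204.0), np.float64(499.7), np.float64(500.7)), (np.float64(204.5), np.float64(498.3), np.float64(499.3)), (np.float64(205.0), np.float64(496.9), np.float64(497.8)), (np.float64(205.5), np.float64(495.5), np.float64(496.4))]
expected home front row [208.44925099 202.1760224 ] [229.3273475  202.68018943] cover front [208.0383633  200.48100296]
```

Run:
```python
from h import *
im=cv2.imread("pics/t15r.png").astype(int).mean(2).round().astype(int)
for r in range(199,206):print(r,im[r,194:244].tolist())
# predicted rows along bar edge / cover edge
th=np.deg2rad(1.4);O=np.array([531.5,-27.5])
for name,fx,z in(("cover",-22,37),("bar home",-26,26),("bar 3.5 short",-29.5,26)):
    for fy in(-55,0,55):
        p=O+np.array([fx*np.cos(th)-fy*np.sin(th),fx*np.sin(th)+fy*np.cos(th)]);print(name,fy,proj("top",[p[0]/1e3,p[1]/1e3,z/1e3]).round(2))
```

```text
199 [232, 227, 235, 235, 236, 236, 236, 238, 237, 237, 239, 239, 240, 240, 239, 240, 241, 248, 172, 111, 110, 111, 114, 112, 110, 113, 110, 115, 111, 113, 110, 111, 114, 112, 111, 109, 112, 110, 112, 111, 109, 112, 111, 108, 111, 111, 108, 107, 110, 66]
200 [248, 250, 249, 249, 249, 248, 246, 247, 246, 247, 246, 246, 247, 247, 248, 248, 251, 232, 131, 108, 115, 114, 114, 114, 113, 113, 114, 118, 116, 115, 114, 118, 114, 118, 115, 113, 115, 114, 115, 114, 115, 117, 113, 118, 117, 120, 118, 119, 120, 72]
201 [126, 133, 133, 133, 119, 142, 171, 176, 178, 179, 178, 178, 183, 182, 184, 184, 180, 126, 94, 89, 93, 90, 93, 92, 93, 91, 91, 91, 91, 91, 94, 89, 92, 93, 91, 94, 90, 94, 92, 91, 94, 92, 94, 83, 81, 64, 61, 60, 62, 41]
202 [81, 89, 93, 99, 48, 133, 182, 190, 184, 187, 188, 187, 194, 188, 192, 195, 116, 89, 88, 87, 85, 90, 86, 87, 90, 88, 94, 89, 86, 89, 87, 94, 87, 93, 93, 87, 90, 89, 91, 89, 91, 88, 90, 74, 73, 51, 38, 41, 43, 39]
203 [86, 98, 100, 109, 53, 93, 143, 146, 143, 140, 143, 143, 144, 146, 149, 111, 75, 75, 76, 76, 74, 77, 75, 76, 73, 72, 78, 72, 72, 77, 74, 71, 69, 78, 73, 78, 74, 75, 73, 74, 74, 75, 75, 70, 78, 47, 49, 41, 46, 36]
204 [89, 98, 102, 114, 58, 74, 150, 132, 125, 126, 128, 130, 136, 96, 85, 76, 76, 80, 81, 81, 84, 81, 80, 76, 85, 81, 79, 76, 85, 82, 85, 81, 78, 81, 78, 81, 80, 80, 84, 80, 79, 82, 85, 83, 78, 48, 44, 46, 46, 38]
205 [86, 95, 106, 98, 47, 68, 180, 185, 185, 188, 194, 113, 91, 81, 83, 84, 82, 83, 87, 91, 85, 85, 87, 87, 86, 88, 86, 85, 82, 82, 86, 87, 85, 86, 85, 83, 82, 87, 89, 85, 85, 86, 89, 86, 78, 49, 41, 48, 39, 28]
cover -55 [237.2  200.64]
cover 0 [217.88 200.65]
cover 55 [198.57 200.65]
bar home -55 [237.39 202.41]
bar home 0 [218.24 202.41]
bar home 55 [199.09 202.41]
bar 3.5 short -55 [237.38 203.62]
bar 3.5 short 0 [218.22 203.62]
bar 3.5 short 55 [199.07 203.63]
```

The bar's front edge is at row ~202.5–202.8 against 202.4 predicted for home, so 0–1.4 mm short, and it looks square. The last push did not clearly stall, so I'll push once more to confirm.

>>> move_arm:
  commands:
    - [0.8,0.15,0,0]
    - [0.8,0.2,0,0]
    - [0.8,0.2,0,0]
    - [0.8,0.2,0,0]
    - [0.8,0.2,0,0]
    - [0.75,0.2,0,0]
    - [0.7,0.2,0.4,0]
    - [0.5,0.2,0.8,0]
    - [0,0,0.8,0]
    - [0,0,0.6,0]
    - [0,0,0,0]

```text
time_s: 29.08
tcp_pos: [0.411, -0.0136, 0.0541]
orientation: [-171.8, 0.2, 92.9]
force: [0.2, 0.6, -0.5]
gripper_width: 0.0195
```

```bash
python3 plan.py 465 -28.5 19 91.4 20
```

```text
from [411.  -13.6  54.1] yaw 92.9 w 19.5 F [ 0.2  0.6 -0.5] t 29.07 q [-10.6  22.8 -36.1  39.   -2.1 -13.3]
4 [[-0.15, 0.44, 0.29, 0.004], [-0.14, 0.44, 0.29, 0.004], [-0.14, 0.45, 0.29, 0.004], [-0.14, 0.45, 0.29, 0.004]]
```

>>> move_arm:
  commands:
    - [-0.15,0.47,0.24,0.004]
    - [-0.14,0.47,0.24,0.004]
    - [-0.14,0.47,0.22,0.004]
    - [-0.14,0.47,0.22,0.004]
    - [0,0,0,0]

```text
time_s: 29.7
tcp_pos: [0.4703, -0.03, 0.018]
orientation: [-172.1, 0.5, 91.4]
force: [-0.2, 0.7, -1.1]
gripper_width: 0.0194
```

```bash
python3 plan.py 488 -28.5 19 91.4 20
```

```text
from [470.3 -30.   18. ] yaw 91.4 w 19.4 F [-0.2  0.7 -1.1] t 29.7 q [-11.2  30.7 -29.1  37.8  -2.2 -12.4]
1 [[0.04, 0.59, -0.03, -0.0]]
```

>>> move_arm:
  commands:
    - [0.03,0.35,-0.05,0]
    - [0,0.25,-0.04,0]

```text
time_s: 29.95
tcp_pos: [0.4885, -0.0285, 0.0181]
orientation: [-172.0, 0.5, 91.4]
force: [-0.3, -0.3, 0.5]
gripper_width: 0.0192
```

>>> move_arm:
  commands:
    - [0,0.25,-0.04,0]
    - [0,0.3,-0.04,0]

```text
time_s: 30.2
tcp_pos: [0.4927, -0.0282, 0.018]
orientation: [-170.5, 0.6, 91.4]
force: [-24.9, -3.6, 22.6]
gripper_width: 0.0188
```

>>> move_arm:
  commands:
    - [0,0.35,-0.1,0]
    - [0,0.4,-0.1,0]

```text
time_s: 30.45
tcp_pos: [0.4925, -0.0283, 0.0188]
orientation: [-167.9, 0.9, 91.5]
force: [-25.6, -4.3, 13.9]
gripper_width: 0.0193
```

The TCP stays at 0.4925 under 25 N, so the bar is against the stop. Retreating and checking.

>>> move_arm:
  commands:
    - [0,-0.4,0,0]
    - [0,-0.9,0,0]
    - [0,-0.9,-0.3,0]
    - [0,-0.9,-0.7,0]
    - [0,-0.5,-0.9,0]
    - [-1,-0.3,-0.9,0]
    - [-1,0,-0.5,0]
    - [-1,0,-0.5,0]
    - [-1,0,0,0]
    - [-1,0,0,0]
    - [-1,0,0,0]
    - [0,0,0,0]

```text
time_s: 31.95
tcp_pos: [0.4073, -0.2135, 0.1657]
orientation: [-168.1, 1.1, 91.7]
force: [-0.6, 0.4, 0.1]
gripper_width: 0.0189
```

Run:
```python
from h import *
o=observe();print(o["force"].round(1),o["time_s"])
i=read_camera("side");cv2.imwrite("pics/s16.png",cv2.resize(i[110:230,190:310,::-1],None,fx=5,fy=5))
i=read_camera("top");cv2.imwrite("pics/t16.png",cv2.resize(i[165:255,95:300,::-1],None,fx=3.8,fy=3.8,interpolation=cv2.INTER_CUBIC))
g=i.astype(int).mean(2).round().astype(int)
for r in range(199,206):print(r,g[r,196:242:2].tolist())
```

```text
[-0.6  0.4  0.1] 31.95
199 [240, 140, 109, 109, 111, 109, 109, 112, 114, 112, 114, 111, 115, 115, 116, 115, 112, 112, 110, 108, 113, 113, 104]
200 [171, 117, 115, 109, 111, 115, 114, 115, 115, 114, 111, 114, 116, 114, 112, 115, 115, 116, 115, 114, 114, 119, 122]
201 [70, 58, 86, 88, 90, 91, 91, 90, 89, 91, 93, 93, 92, 90, 92, 93, 91, 93, 90, 88, 97, 81, 60]
202 [45, 32, 87, 85, 87, 87, 85, 89, 88, 86, 85, 86, 83, 83, 84, 81, 80, 83, 78, 85, 86, 74, 43]
203 [42, 30, 75, 76, 77, 76, 71, 77, 76, 75, 82, 75, 81, 82, 75, 81, 78, 80, 81, 78, 80, 76, 43]
204 [45, 35, 87, 89, 86, 85, 85, 85, 84, 87, 85, 85, 82, 83, 84, 84, 89, 86, 83, 86, 85, 80, 41]
205 [47, 35, 82, 87, 88, 87, 85, 86, 87, 92, 88, 89, 90, 87, 85, 89, 85, 90, 87, 85, 85, 79, 44]
```

View pics/t16.png

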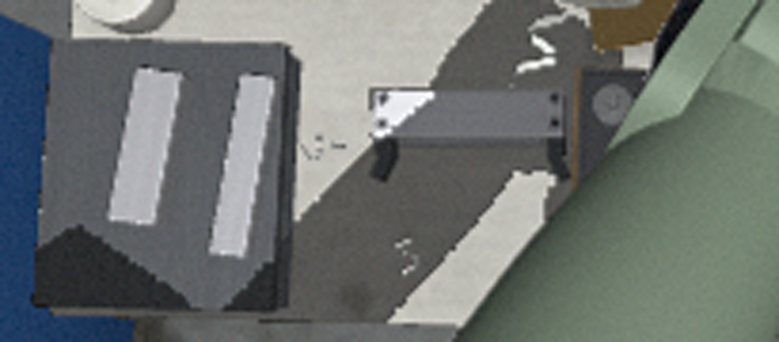

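View pics/s16.png

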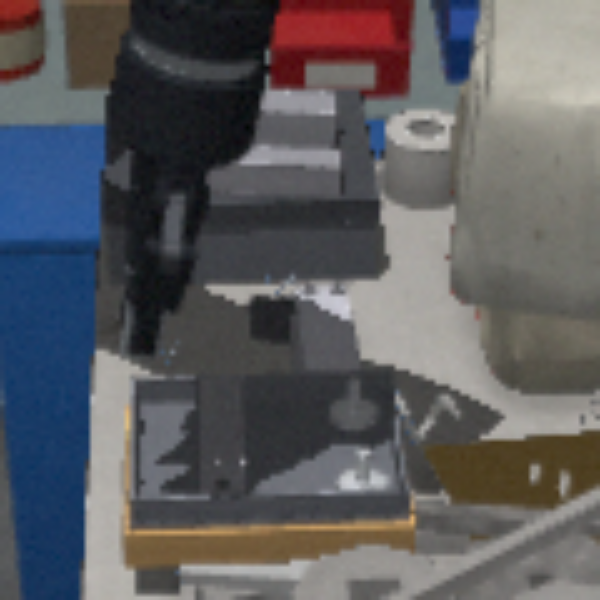

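The bar's front edge is now at row ~202.5 on the left and ~202.4 on the right, against 202.4 predicted for home. The short bar is in the tray, the other two bars have not moved, and the tool is in free air.

```bash
python3 -c "
from rig import *
print(sign_off())"
```

```text
the job is handed in; nothing more can be done
None
```

The short bar is in the tray and the 110 x 26 mm bar is pushed home under the cover. I handed the job in at about 32 s; no verdict is given.

**What I did:**
- I put the short bar in the tray.
- From the top view I picked the leftmost bar on the plate: it measured about 110.5 x 26.6 mm, against 111 x 35 mm for the thick one and 130 x 27 mm for the long one.
- I set it down in front of the mouth and pushed it in. The first push stopped about 16 mm short, so I pushed again with the fingers nearly shut and set higher. Then I pushed once more to confirm.

**Last checks:**
- **Against the stop:** on the final push the tool did not advance under about 25 N. The bar's front edge was at image row about 202.4–202.5, against 202.4 expected for home. That puts it within roughly 1 mm of the stop and square as far as the pixels can show; one pixel is about 2.8 mm.
- **Other things:** the short bar was lying in the tray. The thick and long bars looked unmoved, and the visible thumb screws looked unmoved too. The gripper was in free air with no force on it. I did not re-measure the oiler or the boss, but nothing went near them.

**What went wrong:** the tool tilted as it pushed, to about 12° by the end, and the upward force was often about as large as the push. I don't know for certain why the first push stopped short. It could have been the finger linkage against the cover, or the finger pressing the bar down on the bench.

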